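# Hinge the mug-handle press mould together

## Task

Put the hinged press mould together: set the loose upper half down gently on the lower half so that the two faces meet and its hinge knuckle stands between the knuckles of the lower half, then push the red-handled hinge pin through all the knuckles from the robot's right until its shoulder is fully home, and let go. Feel for the bore and never force the pin, for the cast hinge ears break easily, and leave the three fresh clay pots (bowl, mug, vase) alone.

Things in the scene. Friction and masses are not known exactly. Their poses are not given: they have to be found in the camera images.
- mould: Lower half of the press mould, clamped to the bench: white plaster block in a grey tray, 140 mm (x) by 100 mm (y), 40 mm high to its flat top (the parting face). Origin: centre of the underside; x points to its hinge side (away from the robot), y along the hinge, z up. On its far side an aluminium hinge bar, screwed on, carries two upright ears (knuckles), y = -60 to -43 and 43 to 60 mm.
- mould_axis (a point): Drawn centre of the bore's mouth in the outer face of the right-hand (-y) ear: x 96, y -60, z 53 mm in the mould's frame. Ears: 26 mm square, 12 mm bore along y. The bar is set in long screw slots: both real bores lie up to 8 mm off this along x, unmeasured: see or feel it. The bar is rigid, the ears brittle: more than 20 N from the pin, in any direction, breaks them. The pin goes in along +y.
- mould_seat (a point): Centre of the lower half's parting face (x = y = 0, z = 40 mm of the mould's frame), axes as the mould's. Two conical plaster keys, 16 mm wide at the foot, 9 mm at the top, 9 mm high, stand on the face at x = -52, y = +-33 mm. The upper half seated: its origin on this point, same axes.
- upper: Loose upper half, face down on the bench: white plaster block 140 mm (x) by 100 mm (y) by 32 mm, 0.5 to 0.7 kg. Origin: centre of the underside; x to its hinge side, y along the hinge, z up. Two sockets in the underside (x = -52, y = +-33 mm, 22 mm wide, 14 mm deep) go over the keys with 3 mm of play at the foot. Set it down, do not drop or press it: over 50 N on the lower half chips the face.
- upper_handle (a point): Middle of the upper half's wooden handle bar, 80 mm above its underside: the bar runs along the half's y, 104 mm long, 16 mm wide (x), 18 mm high, 39 mm free below it, on two 10 mm posts at y = +-42 mm.
- upper_bore (a point): Centre of the bore's mouth in the right-hand (-y) face of the upper half's knuckle: x 96, y -38, z 13 mm in the upper half's frame. The knuckle is a lug 40 mm (x) by 26 mm (z), y = -38 to 38 mm, with a slotted bore along y, 28 mm (x) by 16 mm (z), and stands between the ears with 5 mm to spare each side. The keys, not the pin, register the halves; the seated half can shift some 3 mm.
- pin: Hinge pin, 0.12 kg: 10 mm steel shank along +y from the origin, 120 mm, then a 5 mm bevelled end (tapering to 8.6 mm); red square handle 20 x 20 mm, 42 mm long, along -y. Origin: on the axis at the shoulder (handle's front face). It lies level on a dark wooden rest, axis 40 mm above the bench, y pointing left. Home: shoulder against the right-hand ear's outer face.
- pin_grip (a point): Point on the pin's axis in the red handle, 24 mm behind the shoulder: where to grip it. The rest bears the handle on a ledge only 12 mm wide and the shank in a 45 mm high notch 66 mm ahead of the shoulder; its base is 50 mm wide, 10 mm high.
- pin_tip (a point): The front end of the pin, on the axis, 125 mm ahead of the shoulder.
- bowl: Fresh clay bowl, 120 mm wide, 45 mm high; origin under its centre. To be left alone.
- mug: Fresh clay mug, 76 mm wide, 85 mm high; origin under its centre. To be left alone.
- vase: Fresh clay vase, 88 mm wide, 135 mm high; origin under its centre. To be left alone.
Not all that is in view belongs to the job. What is shaped like the pin but yellow is not meant. Leave any purple look-alike of the upper alone.

How it is judged:
By the outcome, as a careful person would: the job done as asked, in the order asked, and still so for the second after the job is handed in, with the robot touching nothing.
It also fails if it takes over 72 s, if anything falls off the work surface, if the arm or the gripper's body presses on something with over 40 N, if the wrist force passes 120 N, or if a joint passes its speed limit or range.

## Robot

A 6-joint arm with a two-finger parallel gripper is mounted at the origin on the work surface. World frame = base frame: x ahead of the robot, y to its left, z up, the work surface at z = 0. Lengths are in mm, angles in rad, forces in N, time in s.
With the tool pointing down it reaches from about 325 to 900 mm from the base axis. Payload 6.1 kg.
Tool frame: the origin (TCP) lies at the very end of the fingers, on their centre line; the grasp point (between the pads) lies 19 mm behind it (tcp_to_grasp is the distance from the TCP to the grasp point, in mm); z points along the fingers, y is the line along which they close (so a half turn about z gives the same grasp; the last joint's range is limited). The gripper opens to 85 mm and grips with 20 to 120 N. Pads are 22 mm wide; open, the fingers measure 114 mm over their backs; the gripper's body (76 mm by 85 mm) begins 54 mm behind the grasp point. The pads swing forward as they close: fully open they stand 13 mm farther back than shut.
Start: joints at [1.147, 0.22, 1.526, -0, 1.395, -0.126], TCP at [183.384, 597.483, 231.3] pointing down, gripper open.
Joint ranges: [-2.98, 2.98], [-0.91, 2.08], [0.09, 2.57], [-1.24, 4.39], [0.2, 2.65], [-2.68, 2.68]. Speed limits (rad/s): [2.57, 2.57, 3.01, 3.14, 3.14, 3.14].

## Interface

Orientations are given as a 3x3 rotation matrix whose columns are the frame's x, y, z axes.
In Python, from plant import * gives the robot as it stands. The module is installed in compiled form; this text tells all that it offers.
- The arm moves only by the tool step_arm, never from a script. Its argument "moves" is a list of rows, each a list of 4 numbers: the shift along the tool's x, y, z in units of 50 mm (1.0 is 50 mm), then the turn about the tool's z in units of 8 degrees (1.0 is 8 degrees). In form: [[dx, dy, dz, roll], ...]. A call has exactly 10 rows; each row shifts and turns the commanded pose from where the row before left it, along the tool's axes as they then stand; what a row does not reach is not made up. A row lasts 1/10 s, in which the tool goes at most 50 mm and 8.59 degrees, less where a joint would pass 70% of its speed; a pose out of reach is approached as far as the arm can. A call is refused whole if a number of a shift passes 1 or a number of a turn 1, either way. A call with a gripper value outside its range is refused whole. "claw" is the opening, from -1 (shut) to 1 (fully open), so that 0 is half open, set as the call begins (left out, the last holds). The fingers move at their own pace and stop on an object; "squeeze" is the grip in N (left out, the last holds). Time passes only in rows, so rows that do not move let the fingers close, or fill a call up. It gives the time, the measured TCP pose, the force, the opening and the grip force at its end, in the units of the state.
- get_obs(): the state, without advancing time (a new reading comes with each control period).
- read_camera(name): name is "side" or "top"; returns a dict with "pixels" (400x640x3 uint8, red, green, blue), "depth" (400x640 float32, mm along the optical axis (not along the pixel's ray), 0 where there is no reading), "K" (3x3 intrinsics, pixels), "eye" and "rotation" of the camera in the world. Camera axes: x right, y up, looking along -z (the intrinsics and any distortion apply to the point x, -y, -z); pixel columns grow to the right and rows downward; lengths in mm; the calibration is good to about 2 mm. A picture is of the moment at which its call begins.
- sign_off(): hands the job in; it is judged then, once.
The state is a dict: "time": time; "qpos": joint angles; "joint_velocities": joint speeds; "joint_efforts": joint torques, N m; "tcp_pos": TCP position; "tcp_rot": TCP orientation; "wrist_force": force on the tool from outside, world axes, zero at the start; "ft_torque": the same for the moment, N m; "opening": finger opening in mm; "gripper_force": force on a finger pad.
Only numpy, scipy, OpenCV 4.12 (cv2) and the standard library are available. Lean on these libraries where they do the work, as an engineer would, in place of code of your own. Each camera call takes 0.05 s, during which the arm holds its last target. There are 200 camera calls.

## Working session

There is one attempt and no reset: what is moved stays moved. The work goes in short steps, Python scripts to look and compute and a tool call to move; the robot and the scene stay as the last step left them, time stands still between calls to the robot, and variables do not carry over. Pictures are saved under pics/ and viewed, at most 10 in all, crops included, and the job is handed in when it is done.

Besides the shell and the picture viewer there is one more tool, called as name(argument=value, ...), one argument or row to a line, values as JSON. step_arm: Moves the arm, as the interface text tells. Its arguments: {"type":"object","properties":{"moves":{"type":"array","items":{"type":"array","items":{"type":"number"}}},"claw":{"type":"number"},"squeeze":{"type":"number"}},"required":["moves"]}

```bash
mkdir -p pics
cat > h.py <<'E'
from plant import *
import numpy as np, cv2
def pts(c):
    d=c["depth"];K=np.array(c["K"]);v,u=np.mgrid[0:d.shape[0],0:d.shape[1]]
    x=(u-K[0,2])/K[0,0]*d;y=(v-K[1,2])/K[1,1]*d
    P=np.stack([x,-y,-d],-1)@np.array(c["rotation"]).T+np.array(c["eye"])
    P[d<=0]=np.nan
    return P
def save(c,n,crop=None,s=1):
    p=c["pixels"]
    if crop: u0,v0,u1,v1=crop;p=p[v0:v1,u0:u1]
    cv2.imwrite("pics/"+n,cv2.resize(cv2.cvtColor(p,cv2.COLOR_RGB2BGR),None,fx=s,fy=s,interpolation=cv2.INTER_CUBIC))
E
python3 - <<'E'
from h import *
for n in("top","side"):
    c=read_camera(n);save(c,n+"0.png");np.save(n+"0.npy",c,allow_pickle=True)
    print(n,c["K"],c["eye"],c["rotation"],(c["depth"]>0).mean(),[k for k in c])
o=get_obs();print({k:np.round(v,3) for k,v in o.items()})
E
```

```text
top [[384.82859939   0.         318.85118377]
 [  0.         384.82859939 199.15727275]
 [  0.           0.           1.        ]] [ 339.01881816  -14.12937895 1186.51462044] [[-0.00230154  0.99537332 -0.0960555 ]
 [-0.99999126 -0.00262625 -0.00325414]
 [-0.00349135  0.09604717  0.99537066]] 0.99600390625 ['pixels', 'depth', 'K', 'eye', 'rotation']
side [[408.01817715   0.         323.09729386]
 [  0.         408.01817715 200.206151  ]
 [  0.           0.           1.        ]] [ 299.58249834 -742.63376485  919.03753729] [[ 0.9801659   0.14716614 -0.13272877]
 [-0.19817331  0.72290438 -0.66191888]
 [-0.00146183  0.67509362  0.73773062]] 0.99591796875 ['pixels', 'depth', 'K', 'eye', 'rotation']
{'time': np.float64(0.1), 'qpos': array([ 1.147,  0.221,  1.528, -0.   ,  1.395, -0.126]), 'joint_velocities': array([-0.001, -0.   , -0.002,  0.001, -0.   ,  0.   ]), 'joint_efforts': array([ 1.0000e-03, -4.9825e+01, -3.9055e+01, -0.0000e+00,  6.0000e-03,
        0.0000e+00]), 'tcp_pos': array([183.177, 596.969, 230.312]), 'tcp_rot': array([[-0.956,  0.293, -0.001],
       [ 0.293,  0.956, -0.002],
       [ 0.   , -0.002, -1.   ]]), 'wrist_force': array([-0.44 ,  0.038, -0.641]), 'ft_torque': array([-0.006, -0.001, -0.013]), 'gripper_force': np.float64(0.0), 'opening': np.float64(85.355)}
```

View pics/top0.png

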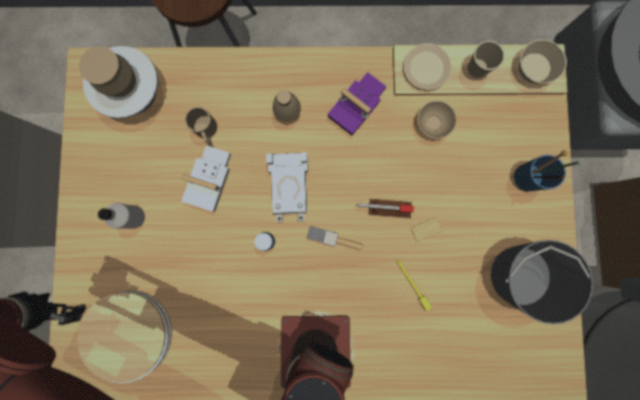

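View pics/side0.png

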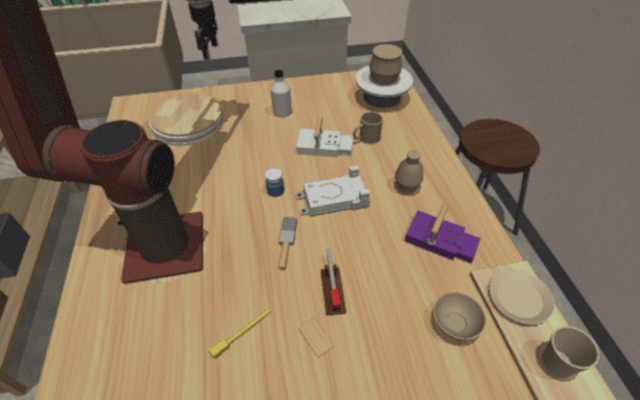

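Top view: upper half (white, wooden handle) at (205,180); lower mould (288,182) with ears at the top (268,158)/(307,158); pin with red handle at (390,208). Look-alikes are the purple upper (357,103) and the yellow pin (415,285), both rejected. Side view: upper (325,142), mould (335,193), pin (334,285). The mug (200,122) is close to the upper half. Next: one close crop and the measurements.

Run:
```python
from h import *
T=np.load("top0.npy",allow_pickle=True).item();S=np.load("side0.npy",allow_pickle=True).item()
a=cv2.resize(T["pixels"][140:230,170:430],None,fx=3,fy=3,interpolation=cv2.INTER_CUBIC)
b=cv2.resize(S["pixels"][110:220,260:420],None,fx=2.4,fy=2.4,interpolation=cv2.INTER_CUBIC)
b2=cv2.resize(S["pixels"][230:320,290:400],None,fx=2.9,fy=2.9,interpolation=cv2.INTER_CUBIC)
im=np.zeros((600,800,3),np.uint8);im[:270,:780]=a;im[275:275+b.shape[0],:b.shape[1]]=b;im[275:275+b2.shape[0],400:400+b2.shape[1]]=b2
cv2.imwrite("pics/crop1.png",im[...,::-1])
def comp(n,C,P,m,minA=15):
    k,l,st,ce=cv2.connectedComponentsWithStats(m.astype(np.uint8))
    for i in range(1,k):
        if st[i,4]<minA: continue
        q=P[l==i];q=q[~np.isnan(q[:,0])]
        r=cv2.minAreaRect(q[:,:2].astype(np.float32))
        print(n,st[i],np.round(ce[i]),"med",np.round(np.median(q,0),1),"z5-95",np.round(np.percentile(q[:,2],[5,95]),1),"rect",np.round(r[0],1),np.round(r[1],1),round(r[2],1))
for n,C in(("T",T),("S",S)):
    P=pts(C);h=cv2.cvtColor(C["pixels"],cv2.COLOR_RGB2HSV);H,s,V=[h[...,i].astype(int) for i in range(3)]
    W=(P[...,0]>330)&(P[...,0]<760)&(P[...,1]>-330)&(P[...,1]<420)&(P[...,2]<120)
    print("red");comp(n,C,P,W&((H<6)|(H>174))&(s>150)&(V>90))
    print("white low sat");comp(n,C,P,W&(s<50)&(V>110)&(P[...,2]>15),60)
    print("upper top slab");comp(n,C,P,W&(P[...,2]>24)&(P[...,2]<48)&(s<50)&(V>100),60)
    print("anything");comp(n,C,P,W&(P[...,2]>20),40)
```

```text
red
T [400 204  13   9  93] [406. 208.] med [ 421.7 -268.5   49.1] z5-95 [10.3 52.6] rect [ 424.2 -268.6] [36.  26.3] 84.3
white low sat
T [ 190  145   40   42 1030] [211. 166.] med [549.5 317.1  31.6] z5-95 [23.3 37.5] rect [556.2 317.6] [102.8 107.1] 69.6
T [ 266  153   42   61 2085] [287. 182.] med [504.7  83.3  39.3] z5-95 [33.2 61.1] rect [503.  84.] [183.4 119.1] 2.2
T [181 182  39  30 732] [200. 196.] med [460.9 347.2  32.3] z5-95 [28.3 36.6] rect [461.4 348.8] [102.   66.4] 72.3
T [358 204  41   6 122] [378. 206.] med [ 428.3 -184.2   44.1] z5-95 [39.4 47.5] rect [ 429.2 -186.2] [119.4  11.3] 85.5
T [308 227  30  13 259] [322. 234.] med [345.8 -16.6  18.3] z5-95 [15.5 22.4] rect [341.6 -20.5] [87.4 35.3] 76.6
T [255 232  17   8  95] [263. 236.] med [337.4 150.4  74.5] z5-95 [48.8 78.1] rect [341.8 151.4] [44.8 20.5] 89.8
upper top slab
T [190 145  39  43 953] [210. 167.] med [546.3 318.   32. ] z5-95 [25.  37.6] rect [555.8 317.1] [103.  107.8] 68.8
T [ 268  153   39   60 1935] [288. 183.] med [499.2  83.9  39.2] z5-95 [33.3 43.5] rect [502.2  86.3] [115.9 182.2] 89.6
T [181 
[... 2545 characters left out ...]
  67   46 1841] [338. 192.] med [508.9  71.4  39.3] z5-95 [26.2 61.6] rect [505.7  81. ] [183.  125.8] 1.9
S [274 169  11  25 169] [279. 180.] med [340.5 133.1  62. ] z5-95 [23.3 76.8] rect [342.6 145.7] [54.1 24.9] 89.9
S [ 405  209   50   47 1200] [430. 231.] med [ 719.8 -125.9   32.4] z5-95 [25.2 89. ] rect [ 738.8 -119.5] [108.7 134.9] 51.5
S [285 231   9  11  44] [289. 236.] med [343.9 -47.5  21.2] z5-95 [20.  22.4] rect [342.1 -50.4] [37.9 22.2] 81.6
S [325 248  16  60 398] [333. 281.] med [ 427.3 -223.1   45.1] z5-95 [31.8 51.2] rect [ 429.6 -211.1] [167.1  29.8] 87.8
S [436 292  33  13 255] [451. 298.] med [ 698.6 -322.9   36.4] z5-95 [22.5 46.2] rect [ 695.  -320.8] [18.2 81.6] 89.9
```

View pics/crop1.png

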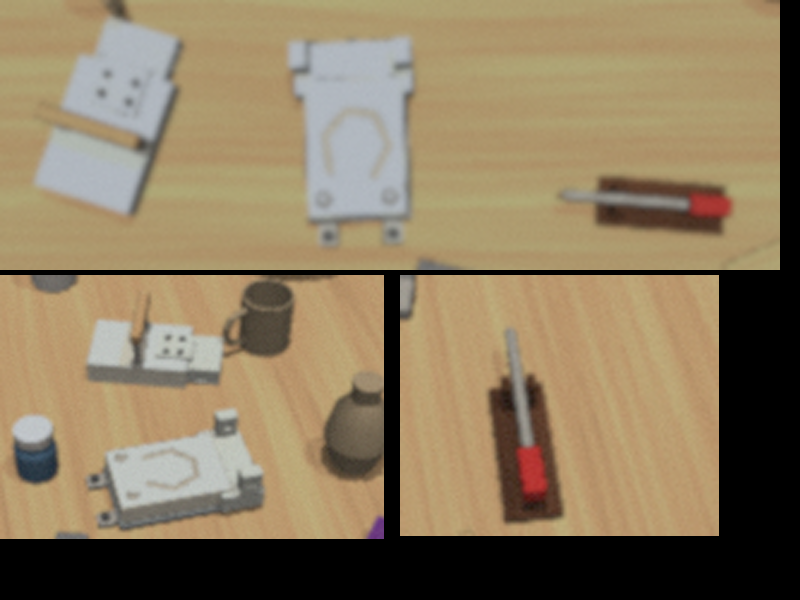

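The crop confirms the choice: the upper half at left has a wooden bar and its lug pointing up-right, the mould's ears are at the far side, and the red-handled pin lies on its dark rest. Next I'll fit the edges more precisely.

```bash
cat >> h.py <<'E'
def ray(C,uv,z):
    uv=np.atleast_2d(uv).astype(float);K=C["K"]
    d=np.c_[(uv[:,0]-K[0,2])/K[0,0],-(uv[:,1]-K[1,2])/K[1,1],-np.ones(len(uv))]@np.array(C["rotation"]).T
    e=np.array(C["eye"]);return e+d*((z-e[2])/d[:,2])[:,None]
def proj(C,p):
    q=(np.atleast_2d(p)-np.array(C["eye"]))@np.array(C["rotation"]);K=C["K"]
    return np.c_[K[0,2]-K[0,0]*q[:,0]/q[:,2],K[1,2]+K[1,1]*q[:,1]/q[:,2]]
def comps(m):
    k,l,st,ce=cv2.connectedComponentsWithStats(m.astype(np.uint8))
    return [(st[i,4],np.argwhere(l==i)[:,::-1]) for i in np.argsort(-st[1:,4])+1]if k>1 else []
def rect(C,m,z):
    """rectangle (in world, plane z) of largest component: centre, long-side dir deg, sizes"""
    n,uv=comps(m)[0];c=np.vstack([uv+[a,b] for a in(-.5,.5) for b in(-.5,.5)])
    q=ray(C,c,z)[:,:2];(cx,cy),(w,h),a=cv2.minAreaRect(q.astype(np.float32))
    if w<h:w,h,a=h,w,a+90
    mu=ray(C,uv,z)[:,:2];ev=np.linalg.eigh(np.cov(mu.T))[1][:,1]
    return dict(n=int(n),c=np.round([cx,cy],1).tolist(),mean=np.round(mu.mean(0),1).tolist(),ang=round((a+90)%180-90,1),pca=round((np.degrees(np.arctan2(ev[1],ev[0]))+90)%180-90,1),size=np.round([w,h],1).tolist())
def chan(C):
    h=cv2.cvtColor(C["pixels"],cv2.COLOR_RGB2HSV).astype(int);return h[...,0],h[...,1],h[...,2]
E
python3 - <<'E'
from h import *
for n in("top","side"):
    C=np.load(n+"0.npy",allow_pickle=True).item();P=pts(C);H,s,V=chan(C);x,y,z=P[...,0],P[...,1],P[...,2]
    U=(x>380)&(x<620)&(y>240)&(y<420)
    W=U&(z>70)&(s>60)&(x<560); print(n,"handle z",np.percentile(z[W],[10,50,90]).round(1),rect(C,W,89))
    M=(x>380)&(x<640)&(y>0)&(y<170)
    E=M&(z>52)&(x>540)
    for k,q in comps(E)[:2]:
        w=ray(C,q,66)[:,:2];zz=z[q[:,1],q[:,0]];f=zz>60
        print("ear",k,"zmed",np.median(zz[f]).round(1),"mean",w[f].mean(0).round(1),"min",w[f].min(0).round(1),"max",w[f].max(0).round(1))
    for nm,R,zz in(("mould",M&(z>33)&(z<44)&(s<50),40),("upper",U&(z>25)&(z<40)&(s<50),32)):
        print(nm,rect(C,R,zz))
    R=M&(s<50)&(V>100)
    # pin
    A=(x>380)&(x<470)&(y>-310)&(y<-110)
    print("red",rect(C,A&((H<8)|(H>172))&(s>140)&(z>42),50))
    print("shank",rect(C,A&(s<60)&(z>36),45))
T=np.load("top0.npy",allow_pickle=True).item();P=pts(T);z=P[...,2];s=chan(T)[1];V=chan(T)[2]
print(z[150:224,266:312:3].round(0).astype(int)[::3])
E
```

```text
top handle z [86.  88.8 91. ] {'n': 170, 'c': [495.3, 335.3], 'mean': [496.9, 338.2], 'ang': 71.5, 'pca': np.float64(72.4), 'size': [109.8, 19.1]}
ear 60 zmed 66.1 mean [569.8 138.1] min [557.8 130.6] max [581.9 145.7]
ear 56 zmed 64.8 mean [572.5  34.9] min [560.5  27.2] max [584.6  42.1]
mould {'n': 1795, 'c': [499.4, 85.7], 'mean': [497.5, 83.6], 'ang': -0.1, 'pca': np.float64(3.1), 'size': [178.9, 117.9]}
upper {'n': 1609, 'c': [518.1, 329.6], 'mean': [508.7, 332.2], 'ang': -17.9, 'pca': np.float64(-18.2), 'size': [190.2, 106.6]}
red {'n': 87, 'c': [420.7, -268.5], 'mean': [420.9, -268.5], 'ang': 84.1, 'pca': np.float64(87.4), 'size': [43.9, 23.1]}
shank {'n': 139, 'c': [428.0, -186.2], 'mean': [427.3, -188.1], 'ang': 86.5, 'pca': np.float64(85.1), 'size': [128.2, 15.9]}
side handle z [83.3 88.2 90.7] {'n': 105, 'c': [498.5, 325.4], 'mean': [498.7, 326.6], 'ang': 71.5, 'pca': np.float64(71.4), 'size': [119.3, 20.7]}
ear 65 zmed 65.4 mean [576.3  29.9] min [562.8  16.5] max [589.7  41.1]
ear 59 zmed 65.4 mean [572.3 132.2] min [558.9 121.7] max [585.8 143.3]
mould {'n': 1412, 'c':
[... 8558 characters left out ...]
    1
                     0                   15                    6
                    -1 -9223372036854775808                    3
                     2                   -2                   14
                     5                    3                    1
                    -1]
 [                  -4                    1                   -1
                    -1                    5                    4
                    -2                    0                    2
                     0                    1                    0
                    -2                    3                    0
                     3]]<stdin>:19: RuntimeWarning: invalid value encountered in cast
```

step_arm(
  moves=[
    [-0.75, -0.32, 0.12, 0],
    [-0.75, -0.32, 0.12, 0],
    [-0.75, -0.32, 0.12, 0],
    [-0.75, -0.32, 0.12, 0],
    [-0.75, -0.32, 0.12, 0],
    [-0.75, -0.32, 0.12, 0],
    [-0.75, -0.32, 0.12, 0],
    [-0.75, -0.32, 0.12, 0],
    [-0.75, -0.32, 0.12, 0],
    [-0.75, -0.32, 0.12, 0],
  ],
  claw=1,
)

```text
time: 1.1
tcp_pos: [495.7, 333.1, 170.6]
tcp_rot: [[-0.956, 0.293, -0.001], [0.293, 0.956, -0.0], [0.001, -0.0, -1.0]]
wrist_force: [0.1, -0.1, 0.9]
opening: 85.5
gripper_force: 0.0
```

step_arm(
  moves=[
    [0, 0, 0, 1],
    [0, 0, 0, 1],
    [0, 0, 0, 1],
    [0, 0, 0, 1],
    [0, 0, 0, 1],
    [0, 0, 0, 1],
    [0, 0, 0, 1],
    [0, 0, 0, 1],
    [0, 0, 0, 1],
    [0, 0, 0, 1],
  ],
)

```text
time: 2.1
tcp_pos: [494.6, 334.3, 170.7]
tcp_rot: [[0.129, 0.992, -0.001], [0.992, -0.129, -0.0], [-0.001, -0.001, -1.0]]
wrist_force: [0.1, 0.6, 0.0]
opening: 85.3
gripper_force: 0.0
```

step_arm(
  moves=[
    [0, 0, 0, 0.7],
    [0, 0, 0, 0.7],
    [0, 0, 0, 0],
    [0, 0, 0, 0],
    [0, 0, 0, 0],
    [0, 0, 0, 0],
    [0, 0, 0, 0],
    [0, 0, 0, 0],
    [0, 0, 0, 0],
    [0, 0, 0, 0],
  ],
)

```text
time: 3.1
tcp_pos: [494.9, 334.5, 171.3]
tcp_rot: [[0.313, 0.95, 0.0], [0.95, -0.313, 0.0], [0.0, 0.0, -1.0]]
wrist_force: [-0.5, 0.4, 0.0]
opening: 85.0
gripper_force: 0.0
```

```bash
cat >> h.py <<'E'
def go(x,y,z,yaw):
    """print tool-frame units needed to bring TCP to x,y,z with tool-y at yaw deg (in present tool frame)"""
    o=get_obs();R=np.array(o["tcp_rot"]);p=np.array(o["tcp_pos"]);a=np.degrees(np.arctan2(R[1,1],R[0,1]))
    print("t",round(float(o["time"]),2),"tcp",p.round(1),"yawy",a.round(2),"open",round(float(o["opening"]),1),"gf",round(float(o["gripper_force"]),1),"F",np.round(o["wrist_force"],1),"tq",np.round(o["ft_torque"],2))
    print("units xyz",(R.T@(np.array([x,y,z])-p)/50).round(3),"roll",round(-((yaw-a+180)%360-180)/8,3))
E
python3 -c "
from h import *
go(496,335,61,-18.2)"
```

```text
t 3.1 tcp [494.9 334.5 171.3] yawy -18.26 open 85.0 gf 0.0 F [-0.5  0.4  0. ] tq [ 0.01  0.01 -0.02]
units xyz [0.016 0.017 2.207] roll -0.007
```

step_arm(
  moves=[
    [0.01, 0.01, 0.22, 0],
    [0.01, 0.01, 0.22, 0],
    [0, 0, 0.22, 0],
    [0, 0, 0.22, 0],
    [0, 0, 0.22, 0],
    [0, 0, 0.22, 0],
    [0, 0, 0.22, 0],
    [0, 0, 0.22, 0],
    [0, 0, 0.22, 0],
    [0, 0, 0.22, 0],
  ],
)

```text
time: 4.1
tcp_pos: [496.2, 335.2, 60.4]
tcp_rot: [[0.313, 0.95, 0.0], [0.95, -0.313, -0.0], [-0.0, 0.0, -1.0]]
wrist_force: [0.5, 0.3, -0.1]
opening: 85.6
gripper_force: 0.0
```

step_arm(
  moves=[
    [0, 0, 0, 0],
    [0, 0, 0, 0],
    [0, 0, 0, 0],
    [0, 0, 0, 0],
    [0, 0, 0, 0],
    [0, 0, 0, 0],
    [0, 0, 0, 0],
    [0, 0, 0, 0],
    [0, 0, 0, 0],
    [0, 0, 0, 0],
  ],
  claw=-1,
  squeeze=70,
)

```text
time: 5.1
tcp_pos: [496.9, 335.4, 62.2]
tcp_rot: [[0.313, 0.95, 0.001], [0.95, -0.313, 0.001], [0.001, 0.001, -1.0]]
wrist_force: [-0.6, -0.4, 5.0]
opening: 14.6
gripper_force: 69.6
```

```bash
python3 -c "
from h import *
go(496,335,200,-18.2)"
```

```text
t 5.1 tcp [496.9 335.4  62.2] yawy -18.26 open 14.6 gf 69.6 F [-0.6 -0.4  5. ] tq [-0.02  0.02 -0.  ]
units xyz [-0.01  -0.01  -2.756] roll -0.008
```

step_arm(
  moves=[
    [0, 0, -0.05, 0],
    [0, 0, -0.1, 0],
    [0, 0, -0.3, 0],
    [0, 0, -0.4, 0],
    [0, 0, -0.4, 0],
    [0, 0, -0.4, 0],
    [0, 0, -0.4, 0],
    [0, 0, -0.4, 0],
    [0, 0, -0.2, 0],
    [0, 0, 0, 0],
  ],
)

```text
time: 6.1
tcp_pos: [497.2, 335.7, 196.1]
tcp_rot: [[0.313, 0.95, 0.003], [0.95, -0.313, 0.002], [0.003, 0.003, -1.0]]
wrist_force: [-0.4, 0.4, -4.9]
opening: 14.7
gripper_force: 68.7
```

Run:
```python
from h import *
go(496,335,200,-18.2)
T=np.load("top0.npy",allow_pickle=True).item();S=np.load("side0.npy",allow_pickle=True).item()
print("keys top ray z45",ray(T,[[277.7,206.3],[300,205.7]],45).round(1)[:,:2].tolist())
def edge(a,th):  # first subpixel crossing of th downwards
    for i in range(len(a)-1):
        if (a[i]-th)*(a[i+1]-th)<=0 and a[i]!=a[i+1]: return i+(a[i]-th)/(a[i]-a[i+1])
s=cv2.GaussianBlur(cv2.cvtColor(T["pixels"],cv2.COLOR_RGB2HSV)[...,1].astype(np.float32),(0,0),.7)
th=0.5*(np.median(s[180:205,280:295])+np.median(s[180:205,250:262]));print("sat",th)
L=np.array([[255+edge(s[v,255:285],th),v] for v in range(176,212)]);R=np.array([[325-edge(s[v,325:295:-1],th),v] for v in range(176,212)])
F=np.array([[u,225-edge(s[225:195:-1,u],th)] for u in list(range(285,295))])
for n,q,z in(("left",L,40),("right z40",R,40),("right z0",R,0),("front40",F,40),("front0",F,0)):
    w=ray(T,q,z)[:,:2]
    if n[0]=="f": print(n,w.mean(0).round(1),w[:,0].std().round(1))
    else:
        p=np.polyfit(w[:,0],w[:,1],1);print(n,"slope deg",np.degrees(np.arctan(p[0])).round(2),"y at x=480",np.polyval(p,480).round(1),"res",(w[:,1]-np.polyval(p,w[:,0])).std().round(2))
V=T["pixels"].mean(2)
print(V[196:224,277:279].mean(1).round(0), V[196:224,286:290].mean(1).round(0))
```

```text
t 6.1 tcp [497.2 335.7 196.1] yawy -18.26 open 14.7 gf 68.7 F [-0.4  0.4 -4.9] tq [0.08 0.03 0.05]
units xyz [-0.02  -0.018 -0.077] roll -0.007
keys top ray z45 [[428.1, 112.1], [429.8, 45.7]]
sat 57.892418
left slope deg 1.89 y at x=480 133.7 res 0.34
right z40 slope deg 2.54 y at x=480 27.6 res 0.25
right z0 slope deg 2.54 y at x=480 28.8 res 0.26
front40 [407.6  77.3] 0.4
front0 [410.   80.5] 0.4
[178. 180. 184. 184. 185. 185. 181. 171. 162. 162. 162. 154. 152. 165.
 176. 172. 152. 126. 129. 149. 151. 135. 122. 126. 138. 141. 136. 136.] [184. 184. 184. 185. 183. 184. 184. 184. 184. 184. 184. 183. 184. 184.
 177. 156. 128. 119. 125. 136. 144. 147. 149. 148. 148. 147. 144. 140.]
```

step_arm(
  moves=[
    [-0.2, 0.05, 0, 0],
    [-0.4, 0.1, 0, 0],
    [-0.6, 0.15, 0, 0],
    [-0.7, 0.2, 0, 0],
    [-0.8, 0.22, 0, 0],
    [-0.8, 0.22, 0, 0],
    [-0.6, 0.17, 0, 0],
    [-0.5, 0.13, 0, 0],
    [-0.23, 0.06, 0, 0],
    [-0.1, 0.03, 0, 0],
  ],
)

```text
time: 7.1
tcp_pos: [481.1, 78.8, 192.6]
tcp_rot: [[0.315, 0.949, -0.002], [0.949, -0.315, -0.0], [-0.001, -0.002, -1.0]]
wrist_force: [-0.4, 0.7, -5.2]
opening: 14.9
gripper_force: 68.6
```

step_arm(
  moves=[
    [0, 0, 0.1, -0.3],
    [0, 0, 0.1, -0.3],
    [0, 0, 0.1, -0.3],
    [0, 0, 0.1, -0.3],
    [0, 0, 0.1, -0.3],
    [0, 0, 0.1, -0.3],
    [0, 0, 0.1, -0.3],
    [0, 0, 0.1, -0.3],
    [0, 0, 0.1, -0.13],
    [0, 0, 0, 0],
  ],
)

```text
time: 8.1
tcp_pos: [481.2, 80.7, 147.5]
tcp_rot: [[-0.035, 0.999, -0.002], [0.999, 0.035, 0.0], [0.0, -0.002, -1.0]]
wrist_force: [-0.1, -0.2, -3.9]
opening: 15.0
gripper_force: 68.6
```

Run:
```python
from h import *
go(483,81,147,2)
T=read_camera("top");S=read_camera("side");np.save("top1.npy",T);np.save("side1.npy",S)
a=cv2.resize(T["pixels"][120:240,240:340],None,fx=4,fy=4,interpolation=cv2.INTER_CUBIC)
b=cv2.resize(S["pixels"][110:230,290:390],None,fx=4,fy=4,interpolation=cv2.INTER_CUBIC)
cv2.imwrite("pics/over.png",np.hstack([a,b])[...,::-1])
for n,C in(("T",T),("S",S)):
    P=pts(C);H,s,V=chan(C);x,y,z=P[...,0],P[...,1],P[...,2]
    M=(x>380)&(x<660)&(y>0)&(y<170)&(z>90)&(z<130)&(s<50)&(V>100)
    print(n,"z",np.percentile(z[M],[10,50,90]).round(1),rect(C,M,117))
```

```text
t 8.1 tcp [481.2  80.7 147.5] yawy 2.01 open 15.0 gf 68.6 F [-0.1 -0.2 -3.9] tq [0.01 0.05 0.02]
units xyz [0.004 0.037 0.01 ] roll 0.001
T z [113.9 117.2 119.6] {'n': 266, 'c': [440.3, 104.9], 'mean': [432.3, 112.2], 'ang': 0.3, 'pca': np.float64(36.6), 'size': [65.0, 56.0]}
S z [100.8 116.8 120.3] {'n': 1687, 'c': [503.6, 67.9], 'mean': [497.4, 63.1], 'ang': 1.7, 'pca': np.float64(3.7), 'size': [191.3, 132.3]}
```

View pics/over.png

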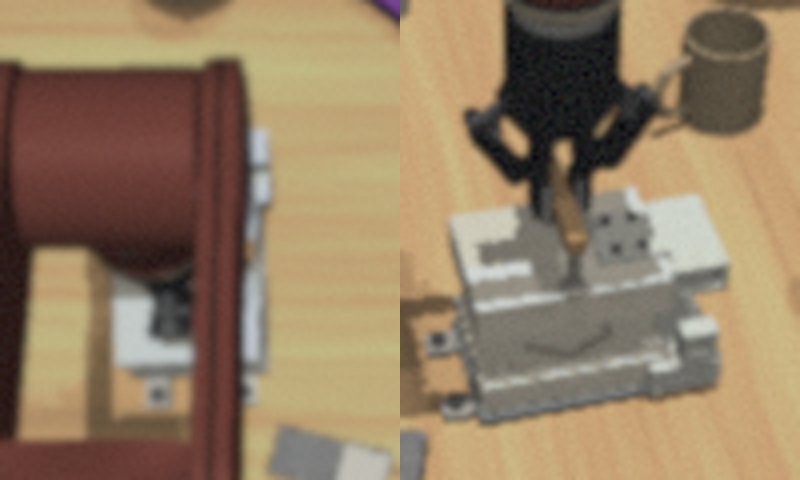

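The side view shows the upper half held level above the mould, lug (715,240) away from the robot. In the top view the arm hides all but the near-left corner (112,365). I'll measure that corner's edges and the side view's front edges.

```bash
cat > e.py <<'E'
from h import *
def cross(a,th,rev=False):
    i=np.where((a[:-1]-th)*(a[1:]-th)<=0)[0]
    if len(i)==0:return np.nan
    i=i[-1] if rev else i[0];return i+(a[i]-th)/(a[i]-a[i+1]+1e-9)
E
python3 - <<'E'
from e import *
T=np.load("top1.npy",allow_pickle=True).item();S=np.load("side1.npy",allow_pickle=True).item();T0=np.load("top0.npy",allow_pickle=True).item();S0=np.load("side0.npy",allow_pickle=True).item()
s=chan(T)[1].astype(float)
L=np.array([[258+cross(s[v,258:278],58),v] for v in range(193,209)]);w=ray(T,L,117)[:,:2];print("upper left y",w.mean(0).round(1),w[:,1].std().round(2))
g=T["pixels"].mean(2);print("front prof U",g[202:220,272:282].mean(1).round(0))
g0=T0["pixels"].mean(2);print("front prof M",g0[202:220,284:294].mean(1).round(0))
print("mould left prof",g0[180:205,262:276].mean(0).round(0),"sat",chan(T0)[1][180:205,262:276].mean(0).round(0))
print("mould right prof",g0[180:205,298:314].mean(0).round(0))
for n,C,sl in(("S1",S,(310,352)),("S0",S0,(312,352))):
    g=cv2.GaussianBlur(C["pixels"].mean(2).astype(np.float32),(0,0),.6)
    print(n)
    for u in(318,326,334,342): print(u,g[176:216,u].round(0).astype(int).tolist())
E
```

```text
upper left y [438.9 133.7] 0.47
front prof U [138. 144. 159. 177. 190. 196. 199. 194. 176. 145. 121. 119. 135. 150.
 151. 142. 134. 137.]
front prof M [184. 184. 184. 184. 184. 184. 184. 183. 176. 155. 128. 120. 126. 137.
 145. 147. 149. 149.]
mould left prof [145. 145. 145. 145. 146. 145. 145. 145. 144. 149. 165. 178. 183. 183.] sat [95. 94. 95. 95. 94. 95. 95. 94. 88. 58. 13. 12. 18. 18.]
mould right prof [173. 176. 179. 181. 182. 178. 163. 143. 132. 137. 143. 145. 145. 145.
 145. 145.]
S1
318 [196, 203, 185, 155, 142, 140, 142, 149, 170, 188, 171, 137, 120, 118, 117, 119, 118, 117, 115, 113, 114, 114, 113, 114, 111, 110, 115, 132, 159, 168, 146, 125, 119, 118, 118, 118, 118, 112, 106, 128]
326 [111, 113, 114, 114, 115, 116, 130, 159, 175, 156, 126, 114, 115, 117, 119, 120, 117, 115, 114, 112, 103, 96, 99, 110, 117, 127, 145, 162, 160, 134, 118, 116, 116, 118, 121, 118, 107, 121, 150, 164]
334 [94, 94, 92, 88, 87, 97, 111, 118, 111, 112, 114, 115, 117, 115, 113, 113, 114, 115, 113, 109, 102, 98, 99, 111, 130, 150, 158, 144, 128, 121, 116, 115, 117, 118, 111, 102, 122, 150, 160, 161
[... 325 characters left out ...]
3, 190, 183, 178, 182, 189, 189, 171, 139, 117, 109, 109, 109, 107, 110, 105, 98, 119]
326 [147, 146, 149, 164, 184, 190, 185, 174, 171, 181, 191, 195, 194, 193, 192, 193, 194, 193, 193, 190, 180, 170, 175, 186, 193, 194, 193, 186, 163, 129, 112, 108, 108, 108, 111, 110, 101, 113, 139, 151]
334 [149, 153, 169, 188, 194, 192, 186, 173, 164, 172, 187, 193, 193, 193, 193, 193, 193, 194, 192, 186, 176, 170, 173, 184, 191, 188, 172, 141, 118, 110, 108, 108, 109, 111, 103, 96, 114, 140, 149, 150]
342 [167, 181, 190, 193, 193, 193, 194, 193, 192, 190, 186, 181, 176, 176, 174, 171, 168, 169, 177, 187, 193, 193, 193, 194, 188, 165, 129, 112, 108, 109, 110, 113, 110, 100, 113, 137, 149, 151, 151, 150]
```

Run:
```python
from e import *
S=np.load("side1.npy",allow_pickle=True).item();T=np.load("top1.npy",allow_pickle=True).item()
u=np.array([[318,186.8],[326,185.5],[342,182.8]]);m=np.array([[318,205.9],[326,204.5],[334,203.],[342,201.5]])
for n,q,z in(("U",u,117),("M",m,40)):
    w=ray(S,q,z)[:,:2];print(n,w.round(1).tolist());p=np.polyfit(w[:,0],w[:,1],1);print("slope",np.degrees(np.arctan(p[0])),"y0",np.polyval(p,481)+50)
print("front U z117",ray(T,[277,210.9],117).round(1),"front M z40",ray(T,[289,211.1],40).round(1))
```

```text
U [[440.1, 28.7], [462.6, 29.2], [508.2, 30.6]]
slope 1.6512329804724193 y0 79.83556550217259
M [[438.9, 27.2], [462.6, 27.9], [486.6, 29.0], [510.7, 30.1]]
slope 2.344048687678893 y0 78.79769413965249
front U z117 [[409.7 106.  117. ]] front M z40 [[414.1  78.8  40. ]]
```

Run:
```python
from e import *
S=np.load("side1.npy",allow_pickle=True).item();S0=np.load("side0.npy",allow_pickle=True).item();T0=np.load("top0.npy",allow_pickle=True).item()
def rayy(C,uv,y):
    K=C["K"];d=np.array([(uv[0]-K[0,2])/K[0,0],-(uv[1]-K[1,2])/K[1,1],-1])@np.array(C["rotation"]).T;e=np.array(C["eye"]);return (e+d*(y-e[1])/d[1]).round(1)
for n,C,vs in(("S1",S,(188,190,192,194,196)),("S0",S0,(207,208,209,210,211))):
    g=C["pixels"].astype(np.float32);s=chan(C)[1]
    for v in vs: print(n,v,s[v,298:318].tolist())
print(ray(T0,[[271.07,192],[304.3,192]],40).round(1)[:,:2].tolist())
for v in (188,192,196,207,209,211):print(v,[rayy(S,(u,v),27.5).tolist() for u in(308,310)])
```

```text
S1 188 [109, 103, 106, 109, 109, 90, 52, 29, 32, 25, 16, 16, 14, 15, 19, 23, 28, 24, 28, 31]
S1 190 [105, 105, 107, 103, 93, 53, 28, 26, 30, 29, 27, 30, 29, 28, 30, 28, 30, 29, 29, 27]
S1 192 [100, 93, 91, 78, 63, 31, 9, 23, 30, 33, 28, 32, 25, 30, 31, 29, 28, 31, 27, 29]
S1 194 [17, 11, 12, 15, 24, 19, 7, 21, 27, 26, 31, 30, 29, 30, 29, 28, 29, 28, 29, 30]
S1 196 [13, 17, 18, 17, 23, 24, 12, 9, 21, 27, 26, 29, 33, 33, 32, 25, 30, 30, 30, 31]
S0 207 [104, 102, 95, 96, 95, 96, 95, 95, 84, 56, 14, 15, 18, 23, 24, 26, 22, 33, 30, 35]
S0 208 [104, 100, 92, 86, 86, 81, 75, 69, 50, 39, 19, 13, 27, 32, 34, 30, 30, 29, 31, 33]
S0 209 [103, 94, 76, 61, 56, 53, 42, 31, 25, 24, 10, 7, 23, 32, 30, 28, 32, 34, 37, 32]
S0 210 [102, 91, 56, 29, 21, 3, 10, 12, 20, 22, 16, 12, 19, 28, 34, 28, 27, 27, 29, 31]
S0 211 [105, 95, 56, 25, 14, 7, 13, 23, 22, 24, 19, 14, 14, 32, 30, 29, 29, 32, 28, 24]
[[471.6, 132.9], [471.3, 33.2]]
188 [[412.0, 27.5, 119.2], [417.5, 27.5, 118.1]]
192 [[411.6, 27.5, 103.5], [417.1, 27.5, 102.3]]
196 [[411.1, 27.5, 87.4], [416.7, 27.5, 86.2]]
207 [[409.7, 27.5, 41.4], [415.5, 27.5, 40.1]]
209 [[409.5, 27.5, 32.8], [415.3, 27.5, 31.5]]
211 [[409.2, 27.5, 24.0], [415.1, 27.5, 22.7]]
```

Run:
```python
from e import *
c,s_=np.cos(np.radians(2)),np.sin(np.radians(2))
for n in("top0","side0"):
    C=np.load(n+".npy",allow_pickle=True).item();P=pts(C)
    for sg in(1,-1):
        g=np.array([482-52*c-sg*33*s_, 82-52*s_+sg*33*c])
        for it in range(8):
            r=np.hypot(P[...,0]-g[0],P[...,1]-g[1]);m=(r<13);w=np.clip(P[m][:,2]-42,0,9);g=(P[m][:,:2]*w[:,None]).sum(0)/w.sum()
        # darkness ring centroid
        V=C["pixels"].mean(2);q=ray(C,np.argwhere(m)[:,::-1],44)[:,:2];d=np.abs(V[m]-np.median(V[m]));d[d<6]=0
        print(n,sg,g.round(1),"n",m.sum(),"ring",((q*d[:,None]).sum(0)/d.sum()).round(1))
```

```text
top0 1 [428.2 113.6] n 57 ring [427.2 113.1]
top0 -1 [430.9  48. ] n 56 ring [429.2  48.9]
side0 1 [431.8 109.5] n 45 ring [430.6 105.3]
side0 -1 [434.   43.1] n 47 ring [433.   41.2]
```

step_arm(
  moves=[
    [-0.03, 0.05, 0, 0],
    [0, 0, 0.05, 0],
    [0, 0, 0.1, 0],
    [0, 0, 0.15, 0],
    [0, 0, 0.15, 0],
    [0, 0, 0.15, 0],
    [0, 0, 0.1, 0],
    [0, 0, 0.06, 0],
    [0, 0, 0.03, 0],
    [0, 0, 0, 0],
  ],
)

```text
time: 9.2
tcp_pos: [484.6, 78.8, 109.2]
tcp_rot: [[-0.035, 0.999, -0.0], [0.999, 0.035, -0.0], [-0.0, -0.0, -1.0]]
wrist_force: [0.2, -0.1, -4.9]
opening: 15.0
gripper_force: 68.6
```

```bash
python3 -c "
from h import *
go(484,79.2,103,2.1)"
```

```text
t 9.2 tcp [484.6  78.8 109.2] yawy 1.98 open 15.0 gf 68.6 F [ 0.2 -0.1 -4.9] tq [-0.01  0.06 -0.05]
units xyz [ 0.008 -0.013  0.124] roll -0.015
```

step_arm(
  moves=[
    [0, 0, 0.02, 0],
    [0, 0, 0.02, 0],
    [0, 0, 0.02, 0],
    [0, 0, 0.02, 0],
    [0, 0, 0.01, 0],
    [0, 0, 0, 0],
    [0, 0, 0, 0],
    [0, 0, 0, 0],
    [0, 0, 0, 0],
    [0, 0, 0, 0],
  ],
)

```text
time: 10.2
tcp_pos: [484.7, 78.8, 104.8]
tcp_rot: [[-0.034, 0.999, 0.0], [0.999, 0.034, -0.0], [-0.0, 0.0, -1.0]]
wrist_force: [-0.4, -0.8, -5.1]
opening: 14.9
gripper_force: 68.6
```

step_arm(
  moves=[
    [0, 0, 0.01, 0],
    [0, 0, 0.01, 0],
    [0, 0, 0, 0],
    [0, 0, 0, 0],
    [0, 0, 0, 0],
    [0, 0, 0, 0],
    [0, 0, 0, 0],
    [0, 0, 0, 0],
    [0, 0, 0, 0],
    [0, 0, 0, 0],
  ],
)

```text
time: 11.2
tcp_pos: [484.7, 78.8, 103.8]
tcp_rot: [[-0.035, 0.999, 0.0], [0.999, 0.035, -0.0], [-0.0, 0.0, -1.0]]
wrist_force: [-0.3, 0.7, -5.0]
opening: 15.1
gripper_force: 68.6
```

Run:
```python
from e import *
go(484,79.2,102.2,2.1)
S=read_camera("side");np.save("side2.npy",S);save(S,"s2.png",(290,110,400,220),5)
```

```text
t 11.2 tcp [484.7  78.8 103.8] yawy 1.98 open 15.1 gf 68.6 F [-0.3  0.7 -5. ] tq [-0.02  0.02  0.01]
units xyz [ 0.008 -0.013  0.032] roll -0.015
```

View pics/s2.png

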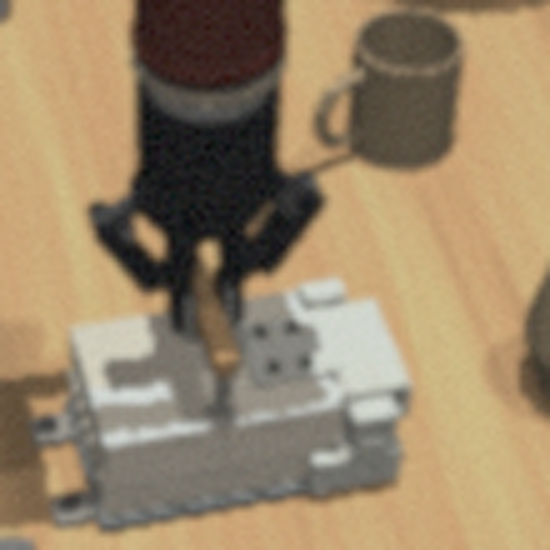

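The crop shows the upper half aligned over the mould, its lug (360,350) between the right ear (375,410) and the left ear (322,292). There are no contact forces, so I'll continue down until the weight comes off.

step_arm(
  moves=[
    [0, 0, 0.01, 0],
    [0, 0, 0.01, 0],
    [0, 0, 0.01, 0],
    [0, 0, 0, 0],
    [0, 0, 0, 0],
    [0, 0, 0, 0],
    [0, 0, 0, 0],
    [0, 0, 0, 0],
    [0, 0, 0, 0],
    [0, 0, 0, 0],
  ],
)

```text
time: 12.25
tcp_pos: [484.6, 78.8, 102.3]
tcp_rot: [[-0.035, 0.999, -0.0], [0.999, 0.035, -0.0], [-0.0, -0.0, -1.0]]
wrist_force: [-0.1, 0.1, -5.7]
opening: 14.5
gripper_force: 68.6
```

step_arm(
  moves=[
    [0, 0, 0.01, 0],
    [0, 0, 0.01, 0],
    [0, 0, 0, 0],
    [0, 0, 0, 0],
    [0, 0, 0, 0],
    [0, 0, 0, 0],
    [0, 0, 0, 0],
    [0, 0, 0, 0],
    [0, 0, 0, 0],
    [0, 0, 0, 0],
  ],
)

```text
time: 13.25
tcp_pos: [484.6, 78.8, 102.2]
tcp_rot: [[-0.035, 0.999, -0.0], [0.999, 0.035, -0.0], [-0.0, -0.0, -1.0]]
wrist_force: [-5.1, -0.0, 4.6]
opening: 14.6
gripper_force: 70.0
```

step_arm(
  moves=[
    [0, 0, 0, 0],
    [0, 0, 0, 0],
    [0, 0, 0, 0],
    [0, 0, 0, 0],
    [0, 0, 0, 0],
    [0, 0, 0, 0],
    [0, 0, 0, 0],
    [0, 0, -0.1, 0],
    [0, 0, -0.3, 0],
    [0, 0, -0.5, 0],
  ],
  claw=0.4,
)

```text
time: 14.25
tcp_pos: [483.2, 78.8, 145.4]
tcp_rot: [[-0.034, 0.999, -0.004], [0.999, 0.034, -0.0], [0.0, -0.004, -1.0]]
wrist_force: [1.2, 0.3, -0.3]
opening: 59.6
gripper_force: 0.0
```

step_arm(
  moves=[
    [-0.3, -0.05, -0.5, 0],
    [-0.6, -0.1, -0.5, 0],
    [-0.8, -0.15, -0.3, 0],
    [-0.9, -0.15, 0, 0],
    [-0.9, -0.15, 0, 0],
    [-0.9, -0.15, 0, 0],
    [-0.9, -0.15, 0, 0],
    [-0.7, -0.15, 0, 0],
    [-0.5, -0.1, 0, 0],
    [-0.3, -0.05, 0, 0],
  ],
)

```text
time: 15.25
tcp_pos: [435.9, -265.1, 211.7]
tcp_rot: [[-0.032, 0.999, 0.0], [0.999, 0.032, -0.001], [-0.001, 0.0, -1.0]]
wrist_force: [0.4, 0.0, -0.5]
opening: 59.8
gripper_force: 0.0
```

Run:
```python
from e import *
go(423,-268,120,0)
T=read_camera("top");S=read_camera("side");np.save("top3.npy",T);np.save("side3.npy",S)
a=cv2.resize(T["pixels"][135:235,240:340],None,fx=4,fy=4,interpolation=cv2.INTER_CUBIC)
b=cv2.resize(S["pixels"][130:230,290:390],None,fx=4,fy=4,interpolation=cv2.INTER_CUBIC)
cv2.imwrite("pics/seated.png",np.hstack([a,b])[...,::-1])
for n,C in(("T",T),("S",S)):
    P=pts(C);H,s,V=chan(C);x,y,z=P[...,0],P[...,1],P[...,2]
    for nm,m in(("slabtop",(x>425)&(x<470)&(y>45)&(y<120)&(s<60)),("lugtop",(x>562)&(x<600)&(y>60)&(y<115)&(s<60))): print(n,nm,m.sum(),"z",np.median(z[m]).round(2),"std err",(z[m].std()/m.sum()**.5).round(2))
```

```text
t 15.25 tcp [ 435.9 -265.1  211.7] yawy 1.85 open 59.8 gf 0.0 F [ 0.4  0.  -0.5] tq [-0.04 -0.01 -0.04]
units xyz [-0.048 -0.26   1.834] roll 0.231
T slabtop 383 z 71.93 std err 0.11
T lugtop 222 z 65.92 std err 0.15
S slabtop 262 z 71.78 std err 0.1
S lugtop 0 z nan std err nan
  return _methods._mean(a, axis=axis, dtype=dtype,
  ret = ret.dtype.type(ret / rcount)
  ret = _var(a, axis=axis, dtype=dtype, out=out, ddof=ddof,
  arrmean = um.true_divide(arrmean, div, out=arrmean,
  ret = ret.dtype.type(ret / rcount)
```

View pics/seated.png

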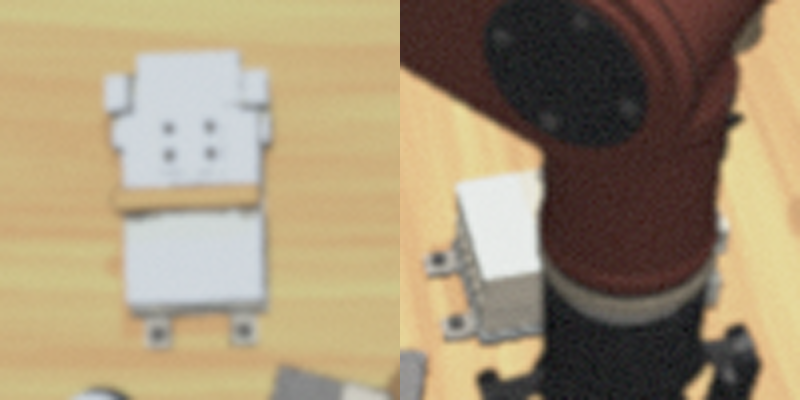

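The top view shows the upper half seated squarely with its lug between both ears. Its slab top is at 71.9 mm and its lug top at 65.9 mm, so it is down flat. Now the pin.

step_arm(
  moves=[
    [-0.03, -0.07, 0.2, 0],
    [-0.03, -0.07, 0.3, 0],
    [-0.03, -0.07, 0.3, 0],
    [-0.03, -0.07, 0.3, 0],
    [0, 0, 0.3, 0.4],
    [0, 0, 0.3, 0.39],
    [0, 0, 0.3, 0],
    [0, 0, 0.3, 0],
    [0, 0, 0.1, 0],
    [0, 0, 0, 0],
  ],
)

```text
time: 16.35
tcp_pos: [421.6, -268.2, 89.6]
tcp_rot: [[0.075, 0.997, -0.002], [0.997, -0.075, 0.002], [0.002, -0.003, -1.0]]
wrist_force: [0.3, -0.2, 0.8]
opening: 59.9
gripper_force: 0.0
```

Run:
```python
from e import *
go(422,-272,21,-4.5)
S0=np.load("side0.npy",allow_pickle=True).item();T0=np.load("top0.npy",allow_pickle=True).item()
for n,C in(("T",T0),("S",S0)):
    P=pts(C);H,s,V=chan(C);A=(P[...,0]>395)&(P[...,0]<450)&(P[...,1]<-235)&(P[...,1]>-310)&((H<8)|(H>172))&(s>130)
    q=P[A&(P[...,2]>46)&(P[...,2]<54)];print(n,len(q),q.mean(0).round(1),"y range",np.percentile(q[:,1],[1,99]).round(1))
C=read_camera("side");save(C,"pg.png",(280,210,400,320),5)
```

```text
t 16.35 tcp [ 421.6 -268.2   89.6] yawy -4.3 open 59.9 gf 0.0 F [ 0.3 -0.2  0.8] tq [-0.03 -0.04 -0.06]
units xyz [-0.079  0.017  1.371] roll 0.025
T 84 [ 421.2 -268.8   49.6] y range [-288.7 -250. ]
S 132 [ 423.2 -273.3   49.6] y range [-293.5 -252.7]
```

View pics/pg.png

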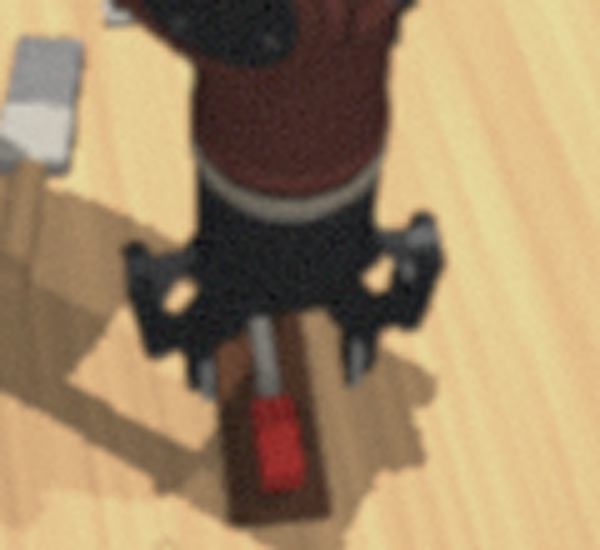

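The fingers straddle the red handle (275,440), with the grip point about 5 mm further toward the camera. Descending.

step_arm(
  moves=[
    [-0.06, 0.01, 0, 0.02],
    [-0.06, 0, 0, 0],
    [0, 0, 0.2, 0],
    [0, 0, 0.25, 0],
    [0, 0, 0.25, 0],
    [0, 0, 0.25, 0],
    [0, 0, 0.2, 0],
    [0, 0, 0.15, 0],
    [0, 0, 0.07, 0],
    [0, 0, 0, 0],
  ],
)

```text
time: 17.4
tcp_pos: [422.4, -275.3, 22.2]
tcp_rot: [[0.078, 0.997, -0.001], [0.997, -0.078, 0.001], [0.001, -0.001, -1.0]]
wrist_force: [-1.1, 0.5, 0.3]
opening: 59.6
gripper_force: 0.0
```

step_arm(
  moves=[
    [0, 0, 0, 0],
    [0, 0, 0, 0],
    [0, 0, 0, 0],
    [0, 0, 0, 0],
    [0, 0, 0, 0],
    [0, 0, 0, 0],
    [0, 0, 0, 0],
    [0, 0, 0, 0],
    [0, 0, 0, 0],
    [0, 0, 0, 0],
  ],
  claw=-1,
  squeeze=40,
)

```text
time: 18.4
tcp_pos: [423.1, -276.0, 23.5]
tcp_rot: [[0.078, 0.997, 0.001], [0.997, -0.078, -0.001], [-0.001, 0.001, -1.0]]
wrist_force: [-1.1, 0.3, 5.0]
opening: 19.5
gripper_force: 40.2
```

```bash
python3 -c "
from h import *
go(422,-274,150,-4.5)"
```

```text
t 18.4 tcp [ 423.1 -276.    23.5] yawy -4.5 open 19.5 gf 40.2 F [-1.1  0.3  5. ] tq [0.08 0.14 0.01]
units xyz [ 0.036 -0.023 -2.531] roll -0.0
```

step_arm(
  moves=[
    [0, 0, -0.05, 0],
    [0, 0, -0.1, 0],
    [0, 0, -0.15, 0],
    [0, 0, -0.25, 0],
    [0, 0, -0.25, 0],
    [0, 0, -0.25, 0],
    [0, 0, -0.2, 0],
    [0, 0, -0.1, 0],
    [0, 0, 0, 0],
    [0, 0, 0, 0],
  ],
)

```text
time: 19.4
tcp_pos: [422.5, -275.4, 90.1]
tcp_rot: [[0.079, 0.997, -0.0], [0.997, -0.079, 0.0], [0.0, -0.0, -1.0]]
wrist_force: [-0.1, -0.3, -0.6]
opening: 19.4
gripper_force: 39.3
```

step_arm(
  moves=[
    [0.1, 0.1, 0, 0],
    [0.3, 0.3, 0, 0],
    [0.4, 0.4, 0, 0],
    [0.4, 0.4, 0, 0],
    [0.4, 0.4, 0, 0],
    [0.4, 0.4, 0, 0],
    [0.35, 0.4, 0, 0],
    [0.3, 0.3, 0, 0],
    [0.15, 0.16, 0, -0.4],
    [0, 0, 0, -0.41],
  ],
)

```text
time: 20.4
tcp_pos: [577.1, -145.3, 89.4]
tcp_rot: [[-0.039, 0.999, -0.001], [0.999, 0.039, 0.001], [0.001, -0.001, -1.0]]
wrist_force: [-0.7, -0.6, -1.0]
opening: 19.4
gripper_force: 39.3
```

Run:
```python
from e import *
go(579.3,-145.5,36.5,2)
T=read_camera("top");S=read_camera("side");np.save("top4.npy",T);np.save("side4.npy",S)
a=cv2.resize(T["pixels"][120:220,290:390],None,fx=4,fy=4,interpolation=cv2.INTER_CUBIC)
b=cv2.resize(S["pixels"][130:230,310:410],None,fx=4,fy=4,interpolation=cv2.INTER_CUBIC)
cv2.imwrite("pics/pin.png",np.hstack([a,b])[...,::-1])
for n,C in(("T",T),("S",S)):
    P=pts(C);H,s,V=chan(C);x,y,z=P[...,0],P[...,1],P[...,2]
    m=(x>540)&(x<620)&(y>-130)&(y<14)&(z>90)&(z<145)
    for k,q in comps(m)[:2]:
        w=P[q[:,1],q[:,0]];print(n,k,w.mean(0).round(1),"y",np.percentile(w[:,1],[1,99]).round(1),"axis x=a+b y",np.polyfit(w[:,1],w[:,0],1).round(3),"z",np.polyfit(w[:,1],w[:,2],1).round(3))
```

```text
t 20.4 tcp [ 577.1 -145.3   89.4] yawy 2.22 open 19.4 gf 39.3 F [-0.7 -0.6 -1. ] tq [-0.05  0.04 -0.05]
units xyz [-0.007  0.044  1.057] roll 0.027
T 80 [570.3 -27.  109.1] y [-57.4   5.8] axis x=a+b y [-4.7000e-02  5.6902e+02] z [8.00000e-03 1.09282e+02]
T 56 [ 572.9 -111.4  111.3] y [-127.6  -92.5] axis x=a+b y [5.60000e-02 5.79149e+02] z [-0.201 88.926]
S 61 [571.3 -28.2 109.2] y [-57.2   1.2] axis x=a+b y [-4.60000e-02  5.70021e+02] z [-1.00000e-03  1.09159e+02]
```

View pics/pin.png

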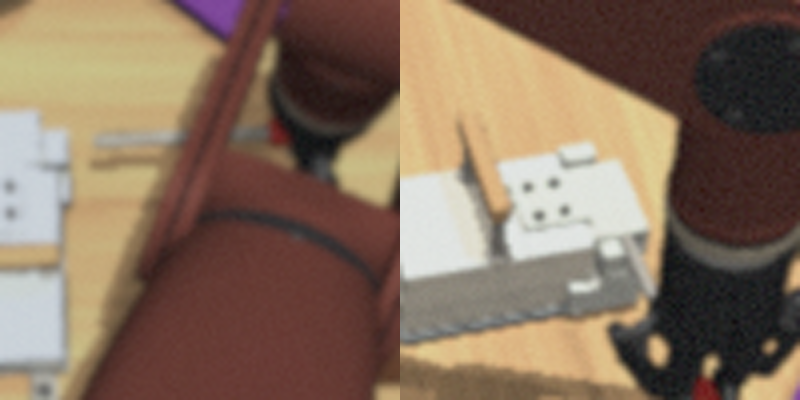

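The pin is held level. In the top crop its tip is at (95,140), to the right of the ear (60,150). I'll refine the ear's far-edge location with subpixel edges.

Run:
```python
from e import *
T=np.load("top3.npy",allow_pickle=True).item();T0=np.load("top0.npy",allow_pickle=True).item();S0=np.load("side0.npy",allow_pickle=True).item();S4=np.load("side4.npy",allow_pickle=True).item()
for n,C in(("T0",T0),("T3",T)):
    s=chan(C)[1].astype(float)
    for nm,us in(("R",range(302,308)),("L",range(268,272))):
        q=np.array([[u,145+cross(s[145:160,u],55)] for u in us]);w=ray(C,q,66)[:,:2];print(n,nm,"far edge x",w[:,0].round(1),"y",w[:,1].round(0))
s=chan(T0)[1].astype(float);q=np.array([[312-cross(s[v,312:296:-1],55),v] for v in range(154,161)]);print("R ear outer y",ray(T0,q,66)[:,1].round(1),ray(T0,q,66)[:,0].round(0))
P=pts(S0);z=P[...,2]
for n,C in(("S0",S0),("S4",S4)):
    P=pts(C);z=P[...,2];s=chan(C)[1]
    m=(z>61)&(z<71)&(P[...,0]>545)&(P[...,0]<600)&(P[...,1]>10)&(P[...,1]<50)
    q=np.argwhere(m)
    for v in np.unique(q[:,0]):
        u=q[q[:,0]==v][:,1]; print(n,v,u.min(),u.max(),ray(C,[[u.min()-.5,v],[u.max()+.5,v]],66)[:,:2].round(1).tolist())
```

```text
T0 R far edge x [589.6 589.7 589.6 589.7 588.6 584. ] y [39. 36. 33. 30. 27. 24.]
T0 L far edge x [585.8 585.9 585.9 585.5] y [140. 137. 134. 131.]
T3 R far edge x [589.7 589.8 589.8 589.7 588.5 583.7] y [39. 36. 33. 30. 27. 24.]
T3 L far edge x [585.8 585.9 585.9 585.5] y [140. 137. 134. 131.]
R ear outer y [23.8 23.7 23.9 23.8 23.5 23.1 23.5] [581. 578. 575. 572. 569. 566. 563.]
S0 189 366 368 [[582.6, 41.4], [591.1, 39.7]]
S0 190 361 368 [[567.3, 40.4], [590.0, 35.8]]
S0 191 360 368 [[563.4, 37.1], [588.9, 31.9]]
S0 192 360 369 [[562.4, 33.3], [590.7, 27.5]]
S0 193 360 369 [[561.4, 29.4], [589.6, 23.7]]
S0 194 361 369 [[563.2, 25.0], [588.5, 19.8]]
S0 195 361 363 [[562.1, 21.2], [570.6, 19.5]]
S0 196 362 362 [[563.9, 16.8], [566.7, 16.2]]
S4 186 370 370 [[597.3, 50.9], [600.2, 50.3]]
S4 187 366 370 [[584.7, 49.3], [599.0, 46.4]]
S4 188 356 371 [[555.1, 51.2], [600.8, 41.9]]
S4 189 355 368 [[551.2, 47.8], [591.1, 39.7]]
S4 190 355 364 [[550.2, 43.9], [578.7, 38.1]]
S4 191 356 365 [[552.1, 39.4], [580.4, 33.7]]
S4 192 356 365 [[551.1, 35.6], [579.4, 29.8]]
S4 193 354 365 [[544.4, 32.8], [578.3, 26.0]]
S4 194 355 366 [[546.3, 28.4], [580.1, 21.6]]
S4 195 361 364 [[562.1, 21.2], [573.4, 18.9]]
```

Run:
```python
from e import *
S0=np.load("side0.npy",allow_pickle=True).item();T3=np.load("top3.npy",allow_pickle=True).item()
np.set_printoptions(linewidth=200)
for y in(20,126): print("proj bore (577,y,53)",y,proj(S0,[[577-(y-20)*.036,y,53],[577-(y-20)*.036,y,66]]).round(1).tolist())
g=S0["pixels"].mean(2).round(0).astype(int);print(g[188:208,356:376]);print(g[165:188,348:366])
t=T3["pixels"].mean(2).round(0).astype(int);print(t[148:168,300:312])
```

```text
proj bore (577,y,53) 20 [[365.3, 197.6], [365.6, 194.5]]
proj bore (577,y,53) 126 [[354.9, 172.9], [355.1, 169.8]]
[[193 194 193 193 190 191 194 191 180 163 158 159 156 153 152 151 149 151 152 156]
 [193 192 189 190 191 191 192 191 188 180 177 178 167 157 154 152 149 148 152 155]
 [194 191 187 185 187 190 192 194 193 192 193 187 179 158 155 153 149 149 151 152]
 [191 191 178 165 175 188 195 192 192 189 191 189 184 170 155 153 148 153 150 151]
 [194 193 172 151 157 186 190 191 191 191 184 184 175 163 152 149 150 150 151 152]
 [190 190 170 131 138 169 176 173 170 167 163 150 143 142 149 151 150 151 152 149]
 [188 187 165 120 107 131 142 136 124 116 114 107 106 132 148 154 153 151 148 148]
 [181 185 162 111  89 102 108 103 101  93  92  96 105 129 148 150 152 149 151 150]
 [174 176 154 104  85  91  96  99  97  97  96 100 109 130 148 152 151 153 148 149]
 [175 168 145  99  84  97 105 104 110 109 111 100 109 128 144 152 152 150 154 148]
 [169 161 149 111  91  99 106 115 115 115 116 108 116 124 144 149 152 151 148 149]
 [159 160 159 134 107 100 103 105 104 103 108 107 116 133 142 150 153 15
[... 2722 characters left out ...]
215 212 209 195 182 174 173 173 173]
 [201 207 213 214 214 207 190 177 173 171 172 170]
 [200 208 211 213 214 206 189 175 170 168 171 170]
 [203 207 213 214 213 208 189 173 168 169 169 169]
 [207 209 214 213 213 207 189 172 166 168 168 171]
 [203 203 207 208 207 202 185 170 164 169 170 171]
 [187 184 188 188 183 177 168 160 164 169 171 169]
 [177 167 166 163 151 143 143 149 161 168 171 170]
 [189 178 174 166 154 143 147 153 161 170 172 171]
 [206 205 202 193 177 170 171 167 165 171 173 174]
 [213 213 212 203 187 185 188 175 165 169 172 174]
 [214 214 213 205 191 189 193 174 162 168 172 172]
 [216 214 213 206 194 194 196 173 161 168 171 172]
 [215 214 213 208 195 196 196 176 162 167 172 172]]
```

step_arm(
  moves=[
    [0, 0.05, 0, 0.05],
    [0, 0.05, 0.1, 0],
    [0, 0, 0.2, 0],
    [0, 0, 0.2, 0],
    [0, 0, 0.2, 0],
    [0, 0, 0.2, 0],
    [0, 0, 0.1, 0],
    [0, 0, 0.05, 0],
    [0, 0, 0, 0],
    [0, 0, 0, 0],
  ],
)

```text
time: 21.5
tcp_pos: [581.6, -147.2, 38.2]
tcp_rot: [[-0.028, 1.0, 0.001], [1.0, 0.028, -0.0], [-0.0, 0.001, -1.0]]
wrist_force: [-0.2, -0.3, -1.1]
opening: 19.3
gripper_force: 39.4
```

Run:
```python
from e import *
go(582.2,-145.5,36.7,1.8)
for n in("top","side"):
    C=read_camera(n);np.save(n+"5.npy",C);P=pts(C);x,y,z=P[...,0],P[...,1],P[...,2];s=chan(C)[1]
    m=(x>550)&(x<610)&(y>-90)&(y<12)&(z>44)&(z<68)&(s<60)
    for k,q in comps(m)[:2]:
        w=P[q[:,1],q[:,0]];f=w[:,1]<0;print(n,k,"y",np.percentile(w[:,1],[1,99]).round(1),"x fit",np.polyfit(w[:,1],w[:,0],1).round(3),"z mean",w[f][:,2].mean().round(2))
```

```text
t 21.5 tcp [ 581.6 -147.2   38.2] yawy 1.58 open 19.3 gf 39.4 F [-0.2 -0.3 -1.1] tq [-0.1   0.03 -0.04]
units xyz [0.033 0.013 0.031] roll -0.027
top 69 y [-59.8   1.8] x fit [-4.20000e-02  5.75265e+02] z mean 57.98
side 55 y [-60.2   1.5] x fit [-1.90000e-02  5.77535e+02] z mean 58.43
```

step_arm(
  moves=[
    [0, 0.01, 0.025, -0.04],
    [0.04, 0, 0, 0],
    [0.04, 0, 0, 0],
    [0.04, 0, 0, 0],
    [0.04, 0, 0, 0],
    [0.04, 0, 0, 0],
    [0.03, 0, 0, 0],
    [0.02, 0, 0, 0],
    [0, 0, 0, 0],
    [0, 0, 0, 0],
  ],
)

```text
time: 22.6
tcp_pos: [581.3, -134.6, 36.5]
tcp_rot: [[-0.033, 0.999, 0.0], [0.999, 0.033, -0.0], [-0.0, 0.0, -1.0]]
wrist_force: [0.5, 0.4, -0.8]
opening: 19.7
gripper_force: 39.4
```

step_arm(
  moves=[
    [0.01, 0, 0, 0],
    [0.01, 0, 0, 0],
    [0.01, 0, 0, 0],
    [0.01, 0, 0, 0],
    [0.01, 0, 0, 0],
    [0.01, 0, 0, 0],
    [0, 0, 0, 0],
    [0, 0, 0, 0],
    [0, 0, 0, 0],
    [0, 0, 0, 0],
  ],
)

```text
time: 23.6
tcp_pos: [581.2, -131.6, 36.6]
tcp_rot: [[-0.033, 0.999, 0.0], [0.999, 0.033, -0.0], [-0.0, 0.0, -1.0]]
wrist_force: [0.5, 0.3, -0.8]
opening: 19.6
gripper_force: 39.4
```

step_arm(
  moves=[
    [0.01, 0, 0, 0],
    [0.01, 0, 0, 0],
    [0.01, 0, 0, 0],
    [0.01, 0, 0, 0],
    [0.01, 0, 0, 0],
    [0, 0, 0, 0],
    [0, 0, 0, 0],
    [0, 0, 0, 0],
    [0, 0, 0, 0],
    [0, 0, 0, 0],
  ],
)

```text
time: 24.6
tcp_pos: [581.1, -129.1, 36.5]
tcp_rot: [[-0.033, 0.999, -0.0], [0.999, 0.033, -0.0], [-0.0, -0.0, -1.0]]
wrist_force: [0.3, -0.4, -1.1]
opening: 19.6
gripper_force: 39.4
```

step_arm(
  moves=[
    [0.01, 0, 0, 0],
    [0.01, 0, 0, 0],
    [0.01, 0, 0, 0],
    [0.01, 0, 0, 0],
    [0.01, 0, 0, 0],
    [0, 0, 0, 0],
    [0, 0, 0, 0],
    [0, 0, 0, 0],
    [0, 0, 0, 0],
    [0, 0, 0, 0],
  ],
)

```text
time: 25.6
tcp_pos: [581.0, -126.6, 36.5]
tcp_rot: [[-0.033, 0.999, 0.0], [0.999, 0.033, 0.0], [0.0, 0.0, -1.0]]
wrist_force: [0.1, 0.5, -1.0]
opening: 19.2
gripper_force: 39.4
```

step_arm(
  moves=[
    [0.01, 0, 0, 0],
    [0.01, 0, 0, 0],
    [0.01, 0, 0, 0],
    [0.01, 0, 0, 0],
    [0.01, 0, 0, 0],
    [0, 0, 0, 0],
    [0, 0, 0, 0],
    [0, 0, 0, 0],
    [0, 0, 0, 0],
    [0, 0, 0, 0],
  ],
)

```text
time: 26.6
tcp_pos: [581.0, -124.1, 36.6]
tcp_rot: [[-0.033, 0.999, 0.0], [0.999, 0.033, -0.0], [-0.0, 0.0, -1.0]]
wrist_force: [0.4, 0.8, -1.4]
opening: 19.2
gripper_force: 39.4
```

step_arm(
  moves=[
    [0.01, 0, 0, 0],
    [0.01, 0, 0, 0],
    [0.01, 0, 0, 0],
    [0.01, 0, 0, 0],
    [0.01, 0, 0, 0],
    [0, 0, 0, 0],
    [0, 0, 0, 0],
    [0, 0, 0, 0],
    [0, 0, 0, 0],
    [0, 0, 0, 0],
  ],
)

```text
time: 27.6
tcp_pos: [580.9, -121.6, 36.6]
tcp_rot: [[-0.033, 0.999, 0.0], [0.999, 0.033, -0.0], [-0.0, 0.0, -1.0]]
wrist_force: [0.1, 0.3, -1.3]
opening: 19.2
gripper_force: 39.4
```

Run:
```python
from e import *
go(582.2,-125.5,36.7,2.0)
C=read_camera("side");save(C,"ins.png",(335,170,395,230),9);np.save("side6.npy",C)
C=read_camera("top");np.save("top6.npy",C)
```

```text
t 27.6 tcp [ 580.9 -121.6   36.6] yawy 1.9 open 19.2 gf 39.4 F [ 0.1  0.3 -1.3] tq [-0.12  0.03 -0.03]
units xyz [-0.079  0.024 -0.003] roll -0.013
```

View pics/ins.png

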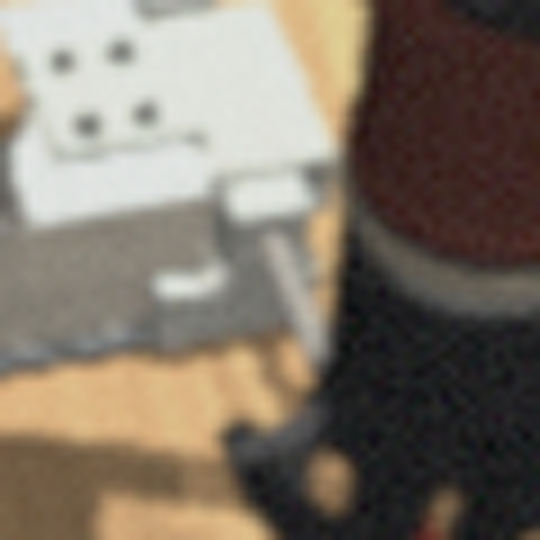

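The crop shows the tip at the middle of the right ear's outer face (270,235), with no contact force so far. I'll advance carefully.

step_arm(
  moves=[
    [0.015, 0, 0, 0],
    [0.015, 0, 0, 0],
    [0.015, 0, 0, 0],
    [0.015, 0, 0, 0],
    [0.015, 0, 0, 0],
    [0.015, 0, 0, 0],
    [0.015, 0, 0, 0],
    [0, 0, 0, 0],
    [0, 0, 0, 0],
    [0, 0, 0, 0],
  ],
)

```text
time: 28.7
tcp_pos: [580.7, -116.3, 36.6]
tcp_rot: [[-0.033, 0.999, 0.0], [0.999, 0.033, -0.0], [-0.0, 0.0, -1.0]]
wrist_force: [1.8, -0.7, -1.6]
opening: 19.1
gripper_force: 39.4
```

Run:
```python
from e import *
go(582.2,-125.5,36.7,2.0)
```

```text
t 28.7 tcp [ 580.7 -116.3   36.6] yawy 1.9 open 19.1 gf 39.4 F [ 1.8 -0.7 -1.6] tq [-0.09  0.02  0.02]
units xyz [-0.184  0.024 -0.003] roll -0.013
```

step_arm(
  moves=[
    [0, 0.01, 0, 0],
    [0.015, 0, 0, 0],
    [0.015, 0, 0, 0],
    [0.015, 0, 0, 0],
    [0.015, 0, 0, 0],
    [0.015, 0, 0, 0],
    [0.015, 0, 0, 0],
    [0.015, 0, 0, 0],
    [0, 0, 0, 0],
    [0, 0, 0, 0],
  ],
)

```text
time: 29.7
tcp_pos: [581.0, -111.1, 36.6]
tcp_rot: [[-0.033, 0.999, 0.0], [0.999, 0.033, -0.0], [-0.0, 0.0, -1.0]]
wrist_force: [0.6, -0.7, -1.3]
opening: 19.3
gripper_force: 39.4
```

step_arm(
  moves=[
    [0.02, 0, 0, 0],
    [0.03, 0, 0, 0],
    [0.03, 0, 0, 0],
    [0.03, 0, 0, 0],
    [0.03, 0, 0, 0],
    [0.03, 0, 0, 0],
    [0.03, 0, 0, 0],
    [0.02, 0, 0, 0],
    [0, 0, 0, 0],
    [0, 0, 0, 0],
  ],
)

```text
time: 30.7
tcp_pos: [580.7, -100.1, 36.6]
tcp_rot: [[-0.033, 0.999, 0.0], [0.999, 0.033, -0.0], [-0.0, 0.0, -1.0]]
wrist_force: [-0.4, 0.2, -1.2]
opening: 19.0
gripper_force: 39.4
```

Run:
```python
from e import *
go(582.2,-125.5,36.7,2.0)
```

```text
t 30.7 tcp [ 580.7 -100.1   36.6] yawy 1.9 open 19.0 gf 39.4 F [-0.4  0.2 -1.2] tq [-0.04  0.    0.03]
units xyz [-0.509  0.014 -0.002] roll -0.013
```

step_arm(
  moves=[
    [0.03, 0, 0, 0],
    [0.05, 0, 0, 0],
    [0.05, 0, 0, 0],
    [0.05, 0, 0, 0],
    [0.05, 0, 0, 0],
    [0.05, 0, 0, 0],
    [0.05, 0, 0, 0],
    [0.03, 0, 0, 0],
    [0.02, 0, 0, 0],
    [0, 0, 0, 0],
  ],
)

```text
time: 31.7
tcp_pos: [580.0, -81.0, 36.5]
tcp_rot: [[-0.033, 0.999, -0.0], [0.999, 0.033, 0.0], [0.0, -0.0, -1.0]]
wrist_force: [0.6, 0.3, -1.5]
opening: 19.2
gripper_force: 39.4
```

Run:
```python
from e import *
go(582.2,-125.5,36.7,2.0)
```

```text
t 31.7 tcp [580.  -81.   36.5] yawy 1.91 open 19.2 gf 39.4 F [ 0.6  0.3 -1.5] tq [-0.04 -0.04 -0.03]
units xyz [-0.892  0.014 -0.003] roll -0.012
```

step_arm(
  moves=[
    [0.03, 0, 0, 0],
    [0.05, 0, 0, 0],
    [0.05, 0, 0, 0],
    [0.05, 0, 0, 0],
    [0.05, 0, 0, 0],
    [0.05, 0, 0, 0],
    [0.05, 0, 0, 0],
    [0.03, 0, 0, 0],
    [0.02, 0, 0, 0],
    [0, 0, 0, 0],
  ],
)

```text
time: 32.7
tcp_pos: [579.4, -61.9, 36.6]
tcp_rot: [[-0.033, 0.999, 0.0], [0.999, 0.033, 0.0], [0.0, 0.0, -1.0]]
wrist_force: [-0.1, -0.4, -1.1]
opening: 19.0
gripper_force: 39.4
```

Run:
```python
from e import *
go(582.2,-125.5,36.7,2.0)
```

```text
t 32.7 tcp [579.4 -61.9  36.6] yawy 1.91 open 19.0 gf 39.4 F [-0.1 -0.4 -1.1] tq [-0.05  0.   -0.01]
units xyz [-1.272  0.014 -0.003] roll -0.011
```

step_arm(
  moves=[
    [0.03, 0, 0, 0],
    [0.05, 0, 0, 0],
    [0.05, 0, 0, 0],
    [0.05, 0, 0, 0],
    [0.05, 0, 0, 0],
    [0.05, 0, 0, 0],
    [0.05, 0, 0, 0],
    [0.03, 0, 0, 0],
    [0.02, 0, 0, 0],
    [0, 0, 0, 0],
  ],
)

```text
time: 33.7
tcp_pos: [578.8, -43.0, 36.6]
tcp_rot: [[-0.033, 0.999, -0.0], [0.999, 0.033, -0.0], [-0.0, -0.0, -1.0]]
wrist_force: [-0.9, 1.4, -1.2]
opening: 19.5
gripper_force: 39.4
```

step_arm(
  moves=[
    [0.02, 0, 0, 0],
    [0.02, 0, 0, 0],
    [0.02, 0, 0, 0],
    [0.02, 0, 0, 0],
    [0.02, 0, 0, 0],
    [0.02, 0, 0, 0],
    [0, 0, 0, 0],
    [0, 0, 0, 0],
    [0, 0, 0, 0],
    [0, 0, 0, 0],
  ],
)

```text
time: 34.7
tcp_pos: [578.6, -37.1, 36.5]
tcp_rot: [[-0.033, 0.999, 0.0], [0.999, 0.033, -0.0], [-0.0, 0.0, -1.0]]
wrist_force: [-0.3, 0.7, -1.3]
opening: 19.4
gripper_force: 39.4
```

Run:
```python
from e import *
go(582.2,-125.5,36.7,2.0)
```

```text
t 34.7 tcp [578.6 -37.1  36.5] yawy 1.9 open 19.4 gf 39.4 F [-0.3  0.7 -1.3] tq [-0.08 -0.05 -0.02]
units xyz [-1.769  0.014 -0.003] roll -0.013
```

Tip is near the left ear's mouth now; small steps.

step_arm(
  moves=[
    [0.012, 0, 0, 0],
    [0.012, 0, 0, 0],
    [0.012, 0, 0, 0],
    [0.012, 0, 0, 0],
    [0.012, 0, 0, 0],
    [0.012, 0, 0, 0],
    [0, 0, 0, 0],
    [0, 0, 0, 0],
    [0, 0, 0, 0],
    [0, 0, 0, 0],
  ],
)

```text
time: 35.7
tcp_pos: [578.4, -33.5, 36.6]
tcp_rot: [[-0.033, 0.999, -0.0], [0.999, 0.033, -0.0], [-0.0, -0.0, -1.0]]
wrist_force: [0.1, 0.2, -1.5]
opening: 19.4
gripper_force: 39.4
```

step_arm(
  moves=[
    [0.012, 0, 0, 0],
    [0.012, 0, 0, 0],
    [0.012, 0, 0, 0],
    [0.012, 0, 0, 0],
    [0.012, 0, 0, 0],
    [0.012, 0, 0, 0],
    [0, 0, 0, 0],
    [0, 0, 0, 0],
    [0, 0, 0, 0],
    [0, 0, 0, 0],
  ],
)

```text
time: 36.7
tcp_pos: [578.3, -29.9, 36.6]
tcp_rot: [[-0.033, 0.999, -0.0], [0.999, 0.033, -0.0], [-0.0, -0.0, -1.0]]
wrist_force: [0.5, -0.7, -0.9]
opening: 19.6
gripper_force: 39.4
```

step_arm(
  moves=[
    [0.012, 0, 0, 0],
    [0.012, 0, 0, 0],
    [0.012, 0, 0, 0],
    [0.012, 0, 0, 0],
    [0.012, 0, 0, 0],
    [0.012, 0, 0, 0],
    [0, 0, 0, 0],
    [0, 0, 0, 0],
    [0, 0, 0, 0],
    [0, 0, 0, 0],
  ],
)

```text
time: 37.7
tcp_pos: [578.2, -26.3, 36.5]
tcp_rot: [[-0.033, 0.999, -0.0], [0.999, 0.033, 0.0], [0.0, -0.0, -1.0]]
wrist_force: [0.1, -0.5, -1.0]
opening: 19.2
gripper_force: 39.4
```

step_arm(
  moves=[
    [0.012, 0, 0, 0],
    [0.012, 0, 0, 0],
    [0.012, 0, 0, 0],
    [0.012, 0, 0, 0],
    [0.012, 0, 0, 0],
    [0, 0, 0, 0],
    [0, 0, 0, 0],
    [0, 0, 0, 0],
    [0, 0, 0, 0],
    [0, 0, 0, 0],
  ],
)

```text
time: 38.7
tcp_pos: [578.1, -23.3, 36.5]
tcp_rot: [[-0.033, 0.999, -0.0], [0.999, 0.033, 0.0], [0.0, -0.0, -1.0]]
wrist_force: [-0.6, -0.2, -1.6]
opening: 19.5
gripper_force: 39.4
```

Run:
```python
from e import *
go(582.2,-125.5,36.7,2.0)
S=read_camera("side");P=pts(S);H,s,V=chan(S);m=((H<8)|(H>172))&(s>130)&(P[...,0]>540)&(P[...,0]<610)&(P[...,1]>-80)&(P[...,1]<40)&(P[...,2]<80)&(P[...,2]>30)
w=P[m];print(m.sum(),w.mean(0).round(1) if m.any() else 0,np.percentile(w[:,1],[2,98]).round(1) if m.any() else 0)
```

```text
t 38.7 tcp [578.1 -23.3  36.5] yawy 1.9 open 19.5 gf 39.4 F [-0.6 -0.2 -1.6] tq [-0.06  0.07  0.04]
units xyz [-2.045  0.014 -0.003] roll -0.013
70 [580.4 -30.4  61.2] [-42.2  -8.7]
```

step_arm(
  moves=[
    [0.012, 0, 0, 0],
    [0.012, 0, 0, 0],
    [0.012, 0, 0, 0],
    [0.012, 0, 0, 0],
    [0.012, 0, 0, 0],
    [0.012, 0, 0, 0],
    [0, 0, 0, 0],
    [0, 0, 0, 0],
    [0, 0, 0, 0],
    [0, 0, 0, 0],
  ],
)

```text
time: 39.75
tcp_pos: [578.0, -19.7, 36.5]
tcp_rot: [[-0.033, 0.999, -0.0], [0.999, 0.033, 0.0], [0.0, -0.0, -1.0]]
wrist_force: [-1.3, -0.1, -2.2]
opening: 19.4
gripper_force: 39.4
```

step_arm(
  moves=[
    [0.012, 0, 0, 0],
    [0.012, 0, 0, 0],
    [0.012, 0, 0, 0],
    [0.012, 0, 0, 0],
    [0.012, 0, 0, 0],
    [0.012, 0, 0, 0],
    [0, 0, 0, 0],
    [0, 0, 0, 0],
    [0, 0, 0, 0],
    [0, 0, 0, 0],
  ],
)

```text
time: 40.75
tcp_pos: [577.8, -16.0, 36.5]
tcp_rot: [[-0.033, 0.999, -0.0], [0.999, 0.033, 0.0], [0.0, -0.0, -1.0]]
wrist_force: [-1.2, -0.3, -1.8]
opening: 19.1
gripper_force: 39.4
```

step_arm(
  moves=[
    [0.012, -0.006, 0, 0],
    [0.012, 0, 0, 0],
    [0.012, 0, 0, 0],
    [0.012, 0, 0, 0],
    [0.012, 0, 0, 0],
    [0.012, 0, 0, 0],
    [0, 0, 0, 0],
    [0, 0, 0, 0],
    [0, 0, 0, 0],
    [0, 0, 0, 0],
  ],
)

```text
time: 41.75
tcp_pos: [577.4, -12.6, 36.5]
tcp_rot: [[-0.033, 0.999, -0.0], [0.999, 0.033, -0.0], [-0.0, -0.0, -1.0]]
wrist_force: [0.5, -0.2, -1.0]
opening: 19.6
gripper_force: 39.4
```

step_arm(
  moves=[
    [0.012, -0.004, 0, 0],
    [0.012, 0, 0, 0],
    [0.012, 0, 0, 0],
    [0.012, 0, 0, 0],
    [0, 0, 0, 0],
    [0, 0, 0, 0],
    [0, 0, 0, 0],
    [0, 0, 0, 0],
    [0, 0, 0, 0],
    [0, 0, 0, 0],
  ],
)

```text
time: 42.75
tcp_pos: [577.2, -10.1, 36.5]
tcp_rot: [[-0.033, 0.999, -0.0], [0.999, 0.033, 0.0], [0.0, -0.0, -1.0]]
wrist_force: [0.2, 0.6, -1.1]
opening: 18.9
gripper_force: 39.4
```

Run:
```python
from e import *
go(582.2,-125.5,36.7,2.0)
```

```text
t 42.75 tcp [577.2 -10.1  36.5] yawy 1.9 open 18.9 gf 39.4 F [ 0.2  0.6 -1.1] tq [-0.02  0.03  0.01]
units xyz [-2.309  0.024 -0.003] roll -0.013
```

step_arm(
  moves=[
    [0.01, 0, 0, 0],
    [0.01, 0, 0, 0],
    [0.01, 0, 0, 0],
    [0.01, 0, 0, 0],
    [0, 0, 0, 0],
    [0, 0, 0, 0],
    [0, 0, 0, 0],
    [0, 0, 0, 0],
    [0, 0, 0, 0],
    [0, 0, 0, 0],
  ],
)

```text
time: 43.75
tcp_pos: [577.1, -8.1, 36.6]
tcp_rot: [[-0.033, 0.999, 0.0], [0.999, 0.033, 0.0], [0.0, 0.0, -1.0]]
wrist_force: [0.0, -0.4, -1.5]
opening: 19.5
gripper_force: 39.4
```

step_arm(
  moves=[
    [0.01, 0, 0, 0],
    [0.01, 0, 0, 0],
    [0.01, 0, 0, 0],
    [0, 0, 0, 0],
    [0, 0, 0, 0],
    [0, 0, 0, 0],
    [0, 0, 0, 0],
    [0, 0, 0, 0],
    [0, 0, 0, 0],
    [0, 0, 0, 0],
  ],
)

```text
time: 44.75
tcp_pos: [577.1, -6.7, 36.6]
tcp_rot: [[-0.033, 0.999, 0.0], [0.999, 0.033, -0.0], [-0.0, 0.0, -1.0]]
wrist_force: [0.8, 0.0, -1.6]
opening: 19.4
gripper_force: 39.4
```

step_arm(
  moves=[
    [0.01, 0, 0, 0],
    [0.01, 0, 0, 0],
    [0.01, 0, 0, 0],
    [0, 0, 0, 0],
    [0, 0, 0, 0],
    [0, 0, 0, 0],
    [0, 0, 0, 0],
    [0, 0, 0, 0],
    [0, 0, 0, 0],
    [0, 0, 0, 0],
  ],
)

```text
time: 45.75
tcp_pos: [577.0, -5.1, 36.6]
tcp_rot: [[-0.033, 0.999, 0.0], [0.999, 0.033, -0.0], [-0.0, 0.0, -1.0]]
wrist_force: [-0.6, 0.7, -1.9]
opening: 19.3
gripper_force: 39.4
```

Run:
```python
from e import *
go(582.2,-125.5,36.7,2.0)
S=read_camera("side");np.save("side7.npy",S);T=read_camera("top");np.save("top7.npy",T)
for n,C in(("S",S),("T",T)):
    P=pts(C);H,s,V=chan(C);m=((H<8)|(H>172))&(s>130)&(P[...,0]>540)&(P[...,0]<610)&(P[...,1]>-80)&(P[...,1]<40)&(P[...,2]<80)&(P[...,2]>30)
    w=P[m];print(n,m.sum(),w.mean(0).round(1) if m.any() else 0,np.percentile(w[:,1],[2,98]).round(1) if m.any() else 0)
```

```text
t 45.75 tcp [577.   -5.1  36.6] yawy 1.9 open 19.3 gf 39.4 F [-0.6  0.7 -1.9] tq [-0.12  0.04  0.08]
units xyz [-2.409  0.024 -0.003] roll -0.013
S 67 [579.2 -12.4  60.7] [-24.4   8.2]
T 0 0 0
```

step_arm(
  moves=[
    [0.01, 0, 0, 0],
    [0.01, 0, 0, 0],
    [0.01, 0, 0, 0],
    [0.01, 0, 0, 0],
    [0, 0, 0, 0],
    [0, 0, 0, 0],
    [0, 0, 0, 0],
    [0, 0, 0, 0],
    [0, 0, 0, 0],
    [0, 0, 0, 0],
  ],
)

```text
time: 46.85
tcp_pos: [576.9, -3.2, 36.5]
tcp_rot: [[-0.033, 0.999, -0.0], [0.999, 0.033, -0.0], [-0.0, -0.0, -1.0]]
wrist_force: [-0.0, -0.2, -1.6]
opening: 19.8
gripper_force: 39.4
```

step_arm(
  moves=[
    [0.01, 0, 0, 0],
    [0.01, 0, 0, 0],
    [0.01, 0, 0, 0],
    [0.005, 0, 0, 0],
    [0, 0, 0, 0],
    [0, 0, 0, 0],
    [0, 0, 0, 0],
    [0, 0, 0, 0],
    [0, 0, 0, 0],
    [0, 0, 0, 0],
  ],
)

```text
time: 47.85
tcp_pos: [576.9, -1.4, 36.6]
tcp_rot: [[-0.033, 0.999, 0.0], [0.999, 0.033, -0.0], [-0.0, 0.0, -1.0]]
wrist_force: [0.1, -0.2, -0.9]
opening: 19.4
gripper_force: 39.4
```

step_arm(
  moves=[
    [0.01, 0, 0, 0],
    [0.01, 0, 0, 0],
    [0.01, 0, 0, 0],
    [0, 0, 0, 0],
    [0, 0, 0, 0],
    [0, 0, 0, 0],
    [0, 0, 0, 0],
    [0, 0, 0, 0],
    [0, 0, 0, 0],
    [0, 0, 0, 0],
  ],
)

```text
time: 48.85
tcp_pos: [576.9, -0.7, 36.6]
tcp_rot: [[-0.033, 0.999, 0.0], [0.999, 0.033, -0.001], [-0.001, -0.0, -1.0]]
wrist_force: [-0.2, -5.2, -0.5]
opening: 19.3
gripper_force: 39.3
```

Run:
```python
from e import *
go(582.2,-125.5,36.7,2.0)
C=read_camera("side");np.save("side8.npy",C);save(C,"sh.png",(335,170,395,230),9)
```

```text
t 48.85 tcp [576.9  -0.7  36.6] yawy 1.89 open 19.3 gf 39.3 F [-0.2 -5.2 -0.5] tq [-0.83  0.05 -0.02]
units xyz [-2.499  0.024 -0.   ] roll -0.013
```

View pics/sh.png

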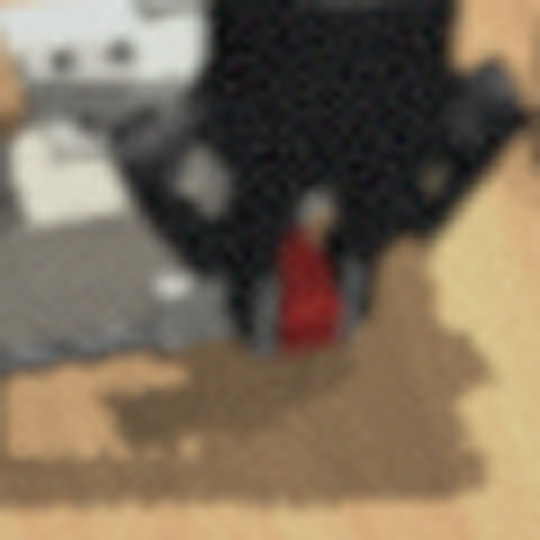

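Crop: the red handle (310,290) is in the fingers next to the ear. Fy has risen sharply to -5 N, which fits the shoulder meeting the ear. I'll give it one small confirming nudge.

step_arm(
  moves=[
    [0.006, 0, 0, 0],
    [0, 0, 0, 0],
    [0, 0, 0, 0],
    [0, 0, 0, 0],
    [0, 0, 0, 0],
    [0, 0, 0, 0],
    [0, 0, 0, 0],
    [0, 0, 0, 0],
    [0, 0, 0, 0],
    [0, 0, 0, 0],
  ],
)

```text
time: 49.9
tcp_pos: [576.9, -0.7, 36.6]
tcp_rot: [[-0.033, 0.999, 0.0], [0.999, 0.033, -0.002], [-0.002, -0.0, -1.0]]
wrist_force: [-0.9, -6.7, -2.1]
opening: 19.3
gripper_force: 39.3
```

Run:
```python
from e import *
go(576.9,-0.7,36.6,2.0)
T=read_camera("top");np.save("top8.npy",T);P=pts(T)
# anything protruding past left ear (y>142) near axis
x,y,z=P[...,0],P[...,1],P[...,2];m=(x>562)&(x<582)&(y>140)&(y<165)&(z>35)
print("protruding",m.sum(), P[m].round(0)[:12].tolist())
t=T["pixels"].mean(2).round(0).astype(int);np.set_printoptions(linewidth=200);print(t[150:166,258:274]);print(np.load("top3.npy",allow_pickle=True).item()["pixels"].mean(2).round(0).astype(int)[150:166,258:274])
```

```text
t 49.9 tcp [576.9  -0.7  36.6] yawy 1.89 open 19.3 gf 39.3 F [-0.9 -6.7 -2.1] tq [-1.02  0.04  0.01]
units xyz [-0.     0.001 -0.001] roll -0.014
protruding 16 [[582.0, 143.0, 66.0], [578.0, 145.0, 68.0], [579.0, 143.0, 63.0], [576.0, 145.0, 67.0], [576.0, 143.0, 67.0], [573.0, 146.0, 65.0], [574.0, 143.0, 62.0], [572.0, 150.0, 56.0], [570.0, 146.0, 63.0], [569.0, 142.0, 68.0], [569.0, 150.0, 54.0], [566.0, 145.0, 72.0]]
[[163 163 161 163 164 164 163 164 160 162 162 164 164 162 163 163]
 [162 161 163 161 165 162 164 162 164 162 163 164 164 162 163 159]
 [162 165 163 166 162 162 163 163 167 167 169 170 168 164 159 151]
 [163 162 162 162 163 162 162 166 174 178 180 180 179 166 151 138]
 [162 162 161 162 163 162 163 170 183 192 194 195 190 173 147 125]
 [157 158 160 162 161 160 162 171 187 198 203 203 196 177 150 121]
 [156 156 158 158 159 160 160 172 189 200 205 205 200 181 150 118]
 [159 160 158 159 159 159 158 171 190 202 205 205 199 182 152 117]
 [161 160 160 160 160 160 161 169 188 201 206 205 200 182 154 118]
 [160 160 161 161 162 162 161 169 187 200 205 205 199 178 146 108]
 [161
[... 770 characters left out ...]
 208 212 213 207 189 169 177]
 [167 167 166 166 168 166 168 180 198 211 214 215 208 191 170 180]
 [167 167 167 167 166 168 169 178 199 212 214 214 209 191 174 184]
 [167 167 170 166 169 167 169 180 198 212 214 214 210 192 175 187]
 [169 169 169 170 169 169 171 180 199 210 214 213 209 191 177 190]
 [168 171 170 170 170 169 170 181 198 211 213 211 205 189 174 188]
 [169 168 168 170 169 170 170 179 193 204 203 200 193 176 166 183]
 [170 169 169 169 169 169 169 172 180 181 175 171 167 164 163 186]
 [171 171 170 170 171 170 169 167 162 150 143 147 160 169 177 195]
 [171 170 169 172 170 171 168 163 155 145 147 163 183 196 203 208]
 [169 169 169 170 168 168 168 160 153 156 172 191 205 210 213 214]]
```

step_arm(
  moves=[
    [0, 0, 0, 0],
    [0, 0, 0, 0],
    [0, 0, 0, 0],
    [0, 0, 0, 0],
    [0, 0, 0, 0],
    [0, 0, 0, 0],
    [0, 0, 0, 0],
    [0, 0, 0, 0],
    [0, 0, 0, 0],
    [0, 0, 0, 0],
  ],
  claw=0,
)

```text
time: 50.95
tcp_pos: [576.8, 0.4, 36.6]
tcp_rot: [[-0.033, 0.999, 0.0], [0.999, 0.033, 0.0], [0.0, 0.0, -1.0]]
wrist_force: [-0.4, -0.2, 0.2]
opening: 43.0
gripper_force: 0.0
```

step_arm(
  moves=[
    [0, 0, -0.1, 0],
    [0, 0, -0.3, 0],
    [0, 0, -0.4, 0],
    [0, 0, -0.5, 0],
    [0, 0, -0.5, 0],
    [0, 0, -0.5, 0],
    [-0.3, 0, -0.5, 0],
    [-0.6, -0.3, -0.3, 0],
    [-0.8, -0.5, 0, 0],
    [-0.8, -0.5, 0, 0],
  ],
)

```text
time: 51.95
tcp_pos: [516.2, -127.8, 194.1]
tcp_rot: [[-0.035, 0.999, 0.003], [0.999, 0.035, -0.002], [-0.002, 0.003, -1.0]]
wrist_force: [0.4, -0.5, 0.2]
opening: 43.0
gripper_force: 0.0
```

step_arm(
  moves=[
    [-0.8, -0.5, 0, 0],
    [-0.8, -0.5, 0, 0],
    [-0.8, -0.5, 0, 0],
    [-0.6, -0.3, 0, 0],
    [-0.3, 0, 0, 0],
    [0, 0, 0, 0],
    [0, 0, 0, 0],
    [0, 0, 0, 0],
    [0, 0, 0, 0],
    [0, 0, 0, 0],
  ],
)

```text
time: 52.95
tcp_pos: [432.0, -293.6, 191.5]
tcp_rot: [[-0.035, 0.999, -0.0], [0.999, 0.035, 0.0], [0.0, -0.0, -1.0]]
wrist_force: [-0.1, -0.4, 0.4]
opening: 42.5
gripper_force: 0.0
```

Run:
```python
from e import *
go(576.9,-0.7,36.6,2.0)
np.set_printoptions(linewidth=200)
for n in("side","top"):
    C=read_camera(n);np.save(n+"9.npy",C);P=pts(C);H,s,V=chan(C);x,y,z=P[...,0],P[...,1],P[...,2]
    m=((H<8)|(H>172))&(s>130)&(x>540)&(x<610)&(y>-60)&(y<40)&(z<80)&(z>30);w=P[m]
    print(n,"red",m.sum(),w.mean(0).round(1),"y",np.percentile(w[:,1],[2,98]).round(1),"z top",np.percentile(w[:,2],90).round(1))
    r=ray(C,np.argwhere(m)[:,::-1],63);print("ray y",r[:,1].min().round(1),r[:,1].max().round(1),"gap profile sat")
    if n=="top":print(s[150:164,298:326])
    m=(x>430)&(x<470)&(y>50)&(y<115);print("slab z",np.median(z[m]).round(1))
```

```text
t 52.95 tcp [ 432.  -293.6  191.5] yawy 2.0 open 42.5 gf 0.0 F [-0.1 -0.4  0.4] tq [-0.03 -0.02 -0.04]
units xyz [5.752 3.101 3.099] roll -0.0<stdin>:7: RuntimeWarning: Mean of empty slice.
  ret = um.true_divide(
Traceback (most recent call last):
IndexError: index -1 is out of bounds for axis 0 with size 0
```

Side view occluded by the arm; use the top view.

Run:
```python
from e import *
np.set_printoptions(linewidth=200)
C=read_camera("top");P=pts(C);H,s,V=chan(C);x,y,z=P[...,0],P[...,1],P[...,2]
m=((H<8)|(H>172))&(s>120)&(x>540)&(x<610)&(y>-60)&(y<40)&(z<80)&(z>30);w=P[m];print("red",m.sum())
if m.any(): print(w.mean(0).round(1),"y",w[:,1].min().round(1),w[:,1].max().round(1))
print(s[150:164,299:326]);m=(x>430)&(x<470)&(y>50)&(y<115);print("slab z",np.median(z[m]).round(1))
m=(x>562)&(x<582)&(y>146)&(y<158)&(z>35);print(P[m].round(0).tolist())
```

```text
red 85
[573.8   4.4  61.4] y -14.2 21.6
[[  3  46  77  86  88  87  87  89  93  93  95  96  97  97  95  95  95  97  96  97  97  98  97  98  97  98  98]
 [  3  35  60  66  67  65  65  73  83  93  95  97  97  95  96  97  97  96  97  97  97  96  96  98  96  96  96]
 [  6  14  29  27  27  25  28  46  73  93 100 100 101 102 100 101 100 104 103 105 104 101  98  95  94  95  95]
 [ 13   5   2   5   7   6   2  22  65 101 116 117 119 122 120 119 121 123 127 130 121 113 100  97  94  95  95]
 [ 14  15  15  14  13  13  13  12  69 122 143 147 151 151 150 152 152 155 157 156 150 131 109  98  95  94  96]
 [ 17  15  17  15  13  14  16  16  79 141 164 167 171 171 171 171 170 172 171 173 165 144 116 102  96  97  97]
 [ 15  14  16  14  15  14  14  19  85 146 173 174 176 174 174 173 175 176 174 174 171 150 119 102  98  98 100]
 [ 16  13  14  14  14  14  14  20  85 145 172 173 176 173 176 174 174 176 176 176 170 149 118 102  99  97 100]
 [ 16  13  15  15  14  14  14  16  79 144 171 174 172 175 177 175 175 174 174 173 169 144 117 100  95  95  96]
 [ 17  12  14  18  17  17  16  14  67 131 167 170 170 169 170 172 174 169 166 167 156 132 110  95  92  93  93]
 [ 14  13  13  18  17  17  15   8  54 119 150 149 148 148 141 145 144 143 141 136 126 107  97  91  92  90  90]
 [ 13  13  14  15  15  13  10   8  53  99 118 118 119 117 113 113 114 113 111 109 103  96  91  91  91  90  91]
 [ 17  16  15  17  13  10   7  11  45  87 102 106 106 105 107 107 107 105 102  97  93  92  89  90  89  88  90]
 [ 14  15  18  17  15   9   6  10  40  81 102 105 105 105 106 104 105 104 100  95  92  89  88  89  87  89  89]]
slab z 71.7
[[571.0, 150.0, 59.0], [568.0, 149.0, 60.0], [566.0, 150.0, 56.0]]
```

The red handle butts directly against the ear with no gap, the tip stands out past the left ear, and the slab is still down. Handing in.

```bash
python3 -c "
from plant import *
print(sign_off())"
```

```text
the job is handed in; nothing more can be done
None
```

The mould is assembled and handed in at about 53 s: the upper half sits flat on the lower half, the pin's shoulder is against the right-hand ear (about 7 N read at the wrist in the final push), the gripper is clear, and I never moved the arm near the clay pots.

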